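# Put the car-polishing kit away

## Task

Put the polishing kit away on the garage bench. First push the big round wax tin along the aluminium fence, keeping it against the fence and flat on the bench all the way, until it rests against the end stop under the white wire shelf. Then take the two polishing discs from the sloping holder and stand each one upright in the rack slot marked with its own colour, lowering it all the way in rather than dropping it; leave the spray can and the jar where they are.

Things in the scene. Friction and masses are not known exactly. Their poses are not given: they have to be found in the camera images.
- tin: flat round wax tin standing on the bench, red side and steel lid with a yellow spot, diameter 95, height 48, 0.4 kg, free to slide. Too wide to grip. Origin: centre of its underside. It starts against or within 4 mm of the fence, 110 to 150 mm short of its final place.
- dock: fixed fence and end stop, aluminium, 32 high, 12 thick. Origin: on the bench, at the inside corner where their faces meet. The fence runs from it 340 along -x (face y=0, metal on +y); the stop (face x=0, metal on +x) reaches to y=-110. The tin stands on the fence's -y side and is pushed along +x; home, its centre is at x=-47.5, y=-47.5. Yaw varies.
- shelf_edge (a point): middle of the front edge of the white wire shelf over the stop, on its underside, 200 above the bench; axes as the dock (125 in -x, 71 in -y from its origin). The shelf is 158 deep (to +x), 195 wide, on four 8 mm posts at its corners rising to 238; two small cans at its rear reach 290. The home tin's near side is 30 behind this edge, so a pushing tool must lean back, out from under it.
- holder: fixed wire holder, grey base 100 (x) by 230 (y), 10 thick. Origin: centre of its underside. Two discs lean in it side by side, centres at x=0, z=60 and y=+57.5 or -57.5 (either colour in either place). Each disc's plane contains the holder's y axis and leans 35 degrees from vertical, top towards the holder's -x (the robot); draw it out up its slope.
- holder_seat_left (a point): centre of the disc in the holder's +y place; axes as the holder. In each place two 6 mm rods, 25 either side of the disc's middle, carry its under face up to 5 above its centre (along the slope); above that and in the middle both faces are free. Lips in front end 19 below the centre.
- pad_orange: orange polishing disc, rigid, diameter 90, thickness 14, 0.09 kg, black hub flush on both faces. Origin: centre of the disc; its own x axis is the disc's axis (through the thickness), its z axis points up the slope at the start. Starts in the holder.
- pad_blue: blue polishing disc, otherwise the same as the orange one; same frame.
- rack: fixed rack, black base 90 (x) by 230 (y), 9 thick. Origin: centre of its underside. Slots at y=+57.5 (orange) and -57.5 (blue), marked by strips of that colour. A disc stands in it with its axis along the rack's x, between four 6 mm tines 25 either side of the middle along y: 20 clear across x, 30 at their flared tips, 63 above the bench. Rods under the rim stop it rolling.
- slot_orange (a point): where the orange disc's centre is when it is fully in its slot (58 above the bench); axes as the rack
- slot_blue (a point): the same for the blue disc; axes as the rack
- spray_can: green spray can standing, diameter 62, height 190; origin: centre of its underside. Leave alone.
- jar: amber jar with a black lid, diameter 64, height 85; origin: centre of its underside. Leave alone.
Not all that is in view belongs to the job. What is shaped like the rack but turquoise or yellow is not meant.

How it is judged (in metres and radians):
On the way, in this order (a step that is already met when the one before it is completed fails the run):
1. the tin stands against the fence and the end stop, under the shelf (x of tin in the frame of dock above -0.0575 m and y of tin in the frame of dock above -0.0575 m and linear speed of tin below 0.02 m/s and angle between tin's own z axis and vertical below 0.1 rad), for 0.2 s.
2. then one disc stands released in the slot of its colour (((x of pad_orange in the frame of slot_orange between -0.007 and 0.007 m and y of pad_orange in the frame of slot_orange between -0.008 and 0.008 m and z of pad_orange in the frame of slot_orange between -0.006 and 0.006 m and angle between the x axis of pad_orange and the x axis of slot_orange, either way round below 0.21 rad and linear speed of pad_orange below 0.03 m/s and contact force between the fingers and pad_orange below 0.1 N) or (x of pad_blue in the frame of slot_blue between -0.007 and 0.007 m and y of pad_blue in the frame of slot_blue between -0.008 and 0.008 m and z of pad_blue in the frame of slot_blue between -0.006 and 0.006 m and angle between the x axis of pad_blue and the x axis of slot_blue, either way round below 0.21 rad and linear speed of pad_blue below 0.03 m/s and contact force between the fingers and pad_blue below 0.1 N))), for 0.2 s.
3. both discs stand released in their slots (x of pad_orange in the frame of slot_orange between -0.007 and 0.007 m and y of pad_orange in the frame of slot_orange between -0.008 and 0.008 m and z of pad_orange in the frame of slot_orange between -0.006 and 0.006 m and angle between the x axis of pad_orange and the x axis of slot_orange, either way round below 0.21 rad and linear speed of each of pad_orange, pad_blue below 0.03 m/s and contact force between the fingers and pad_orange below 0.1 N and x of pad_blue in the frame of slot_blue between -0.007 and 0.007 m and y of pad_blue in the frame of slot_blue between -0.008 and 0.008 m and z of pad_blue in the frame of slot_blue between -0.006 and 0.006 m and angle between the x axis of pad_blue and the x axis of slot_blue, either way round below 0.21 rad and contact force between the fingers and pad_blue below 0.1 N), for 0.2 s.
At the end, for the whole second after the job is handed in: The tin stands flat within 10 mm of the fence and of the end stop, at rest; each disc stands in the slot of its own colour, released and at rest, its centre within 7 mm across the slot, 8 mm along it and 6 mm in height of the slot's seat, its axis within 12 degrees of the rack's x axis (all of step 1 and all of step 3); the robot touches nothing.
It fails at once if the tin leaves the fence by more than 20 mm (y of tin in the frame of dock below -0.0675 m).
It fails at once if the tin is lifted off the bench or tipped (height (world z) of tin above 0.012 m or angle between tin's own z axis and vertical above 0.2 rad).
It fails at once if a disc is dropped ((linear speed of pad_orange above 0.5 m/s and contact force between the fingers and pad_orange below 0.05 N) or (linear speed of pad_blue above 0.5 m/s and contact force between the fingers and pad_blue below 0.05 N)).
It fails at once if the spray can or the jar is moved by more than 20 mm (distance of any of spray_can, jar from where it was at the start of the episode above 0.02 m).
It also fails if it takes over 56 s, if anything falls off the work surface, if the arm or the gripper's body presses on something with over 40 N, if the wrist force passes 120 N, or if a joint passes its speed limit or range.

## Robot

A 6-joint arm with a two-finger parallel gripper is mounted at the origin on the work surface. World frame = base frame: x ahead of the robot, y to its left, z up, the work surface at z = 0. Lengths are in mm, angles in rad, forces in N, time in s.
With the tool pointing down it reaches from about 350 to 875 mm from the base axis. Payload 4.2 kg.
Tool frame: the origin (TCP) lies at the very end of the fingers, on their centre line; the grasp point (between the pads) lies 19 mm behind it; z points along the fingers, y is the line along which they close (so a half turn about z gives the same grasp; the last joint's range is limited). The gripper opens to 85 mm and grips with 20 to 120 N. Pads are 22 mm wide; open, the fingers measure 114 mm over their backs; the gripper's body (76 mm by 85 mm) begins 54 mm behind the grasp point. The pads swing forward as they close: fully open they stand 13 mm farther back than shut.
Start: joints at [1.565, 0.385, 0.008, 0, -1.194, -0.259], TCP at [163.541, 603.203, 231.312] pointing down, gripper open.
Joint ranges: [-3.14, 3.14], [-1.21, 2.06], [-1.07, 1.41], [-3.16, 2.05], [-2.99, -0.16], [-3.1, 3.1]. Speed limits (rad/s): [2.79, 2.79, 3.14, 3.14, 3.14, 3.14].

## Interface

Orientations are given as a unit quaternion [x, y, z, w].
In Python, from bench import arm, optics gives the robot as it stands. The module is installed in compiled form; this text tells all that it offers.
- The arm moves only by the tool step_arm, never from a script. Its argument "motion" is a list of rows, each an object with "dr": the turn, a rotation vector about the tool's x, y, z in units of 8 degrees (1.0 is 8 degrees), a list of three; "slide": the shift along the tool's x, y, z in mm, a list of three; "jaw": the finger opening in mm, from 0 to 85.4. A call has exactly 8 rows; each row is the pose to reach, as a shift and turn from the pose commanded when the call began, along the tool's axes at that moment; what a row does not reach only later rows make up. A row lasts 1/8 s, in which the tool goes at most 62.5 mm and 10.7 degrees, less where a joint would pass 70% of its speed; a pose out of reach is approached as far as the arm can. A call with a gripper value outside its range is refused whole. The fingers move at their own pace and stop on an object; the grip force is fixed at half the most. Time passes only in rows, so rows that repeat a pose let the fingers close, or fill a call up. It gives the time, the measured TCP pose, the force, the opening and the grip force at its end, in the units of the state.
- arm.read_state(): the state, without advancing time (a new reading comes with each control period).
- optics.get_image(name): name is "scene" or "top" or "wrist"; returns the picture (384x512x3 uint8, blue, green, red); there is no depth.
- optics.camera_info(name): a dict with "camera_matrix" (3x3 intrinsics, pixels), "view" (4x4, takes a point from world to camera coordinates); the wrist camera has in their place "T_tool_cam" (4x4, takes a point from camera to tool coordinates, whose origin is the TCP and whose axes are the flange's). Camera axes: x right, y up, looking along -z (the intrinsics and any distortion apply to the point x, -y, -z); pixel columns grow to the right and rows downward; lengths in mm; the calibration is good to about 2 mm. A picture is of the moment at which its call begins: read the wrist's pose just before it. camera_info takes no time and is no camera call.
- arm.job_done(): hands the job in; it is judged then, once.
The state is a dict: "clock": time; "joints": joint angles; "joint_vel": joint speeds; "joint_efforts": joint torques, N m; "position": TCP position; "ee_rot": TCP orientation; "contact_force": force on the tool from outside, world axes, zero at the start; "wrist_torque": the same for the moment, N m; "gripper_width": finger opening in mm; "grasp_force": force on a finger pad.
Only numpy, scipy, OpenCV 4.12 (cv2) and the standard library are available. Lean on these libraries where they do the work, as an engineer would, in place of code of your own. Each camera call takes 0.05 s, during which the arm holds its last target. There are 200 camera calls.

## Working session

There is one attempt and no reset: what is moved stays moved. The work goes in short steps, Python scripts to look and compute and a tool call to move; the robot and the scene stay as the last step left them, time stands still between calls to the robot, and variables do not carry over. Pictures are saved under pics/ and viewed, at most 10 in all, crops included, and the job is handed in when it is done.

Besides the shell and the picture viewer there is one more tool, called as name(argument=value, ...), one argument or row to a line, values as JSON. step_arm: Moves the arm, as the interface text tells. Its arguments: {"type":"object","properties":{"motion":{"type":"array","items":{"type":"object","properties":{"dr":{"type":"array","items":{"type":"number"}},"slide":{"type":"array","items":{"type":"number"}},"jaw":{"type":"number"}}}}},"required":["motion"]}

```bash
mkdir -p pics; ls; python3 - <<'E'
from bench import arm, optics
import cv2, numpy as np
s=arm.read_state(); print(s)
ims={}
for n in("scene","top"):
    im=optics.get_image(n); cv2.imwrite(f"pics/{n}0.png",im); i=optics.camera_info(n); print(n,{k:np.round(v,4).tolist() if not isinstance(v,str) else v for k,v in i.items()})
    cv2.imwrite(f"pics/{n}0b.png",cv2.resize(im,(800,600),interpolation=cv2.INTER_CUBIC))
print({k:np.round(v,3).tolist() for k,v in optics.camera_info("wrist").items()})
E
```

```text
pics
{'clock': 0.0, 'joints': array([ 1.56461185e+00,  3.85532789e-01,  6.63570127e-03, -5.07184659e-04,
       -1.19400057e+00, -2.58593082e-01]), 'joint_vel': array([-0.00033324, -0.00018171,  0.00029517, -0.0008576 , -0.00167887,
       -0.00134636]), 'joint_efforts': array([ 1.83292577e-04, -3.92284083e+01,  1.88398415e+01,  4.18613479e+00,
       -4.69178427e-03, -1.89866576e-06]), 'position': array([163.38982402, 602.66084629, 230.23858196]), 'ee_rot': array([ 9.91236469e-01, -1.32095051e-01, -1.01582791e-04,  1.07197783e-03]), 'contact_force': array([0.06075781, 0.11772525, 0.5233879 ]), 'wrist_torque': array([-9.16538934e-05,  3.43913290e-03,  7.24166908e-03]), 'grasp_force': 0.0, 'gripper_width': 84.98562753663231}
scene {'camera_matrix': [[369.577, 0.0, 250.8459], [0.0, 369.577, 188.6572], [0.0, 0.0, 1.0]], 'view': [[-0.4731, 0.8809, 0.0104, 296.9318], [-0.6509, -0.3575, 0.6698, 147.9715], [0.5937, 0.3101, 0.7425, -1703.5155], [0.0, 0.0, 0.0, 1.0]]}
top {'camera_matrix': [[391.2287, 0.0, 255.658], [0.0, 391.2287, 188.04], [0.0, 0.0, 1.0]], 'view': [[0.0146, -0.9998, -0.0164, -102.9076], [0.9928, 0.0126, 0.1191, -463.8808], [-0.1188, -0.0181, 0.9927, -1365.9183], [0.0, 0.0, 0.0, 1.0]]}
{'camera_matrix': [[279.546, 0.0, 257.691], [0.0, 279.546, 187.976], [0.0, 0.0, 1.0]], 'T_tool_cam': [[-0.0, 0.949, 0.317, 81.137], [1.0, -0.0, 0.0, -0.36], [0.0, 0.317, -0.949, -141.73], [0.0, 0.0, 0.0, 1.0]]}
```

View pics/top0b.png

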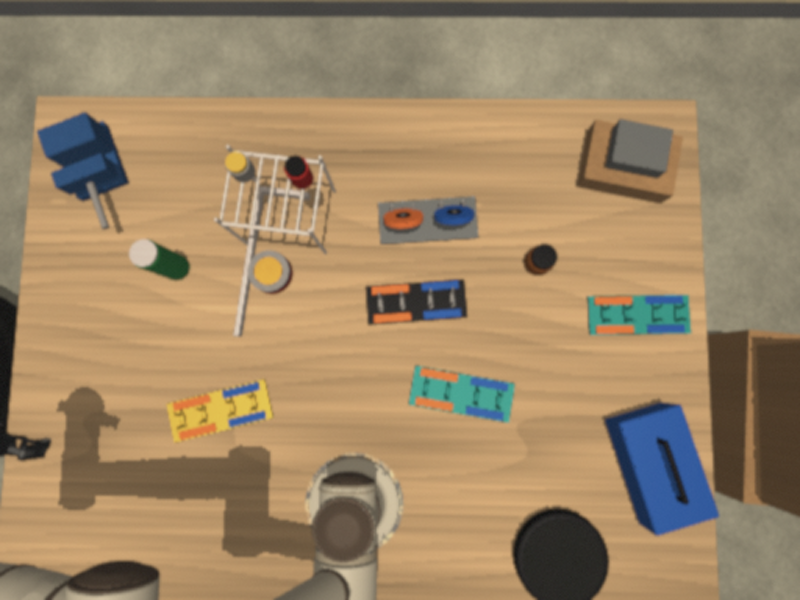

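View pics/scene0b.png

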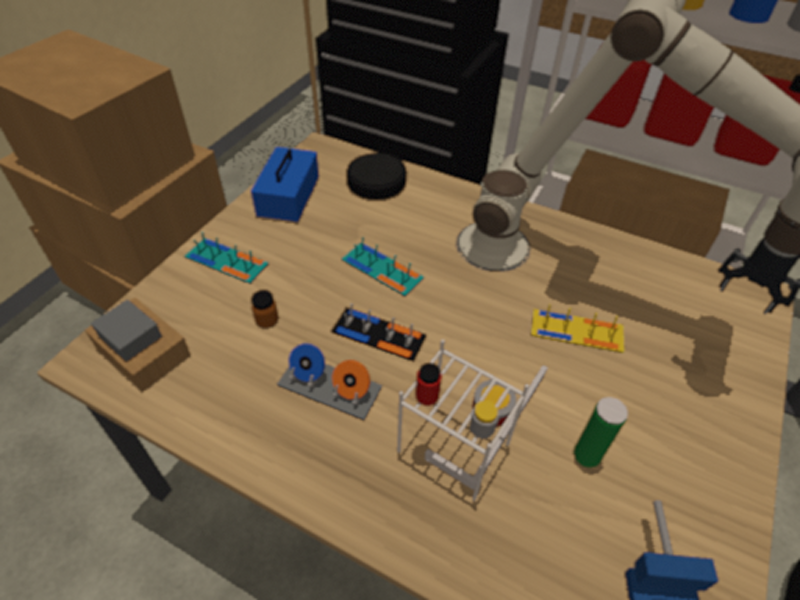

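Top view (800 px wide), things that could be confused:
- **Rack:** black at (416,302) is mine. Turquoise at (639,314) and (462,393) and yellow at (220,410) are not.
- **Tin:** yellow-spotted lid at (271,272) is mine. The shelf can with the yellow lid at (238,165) and the black round thing at (560,555) are not.
- **Holder:** grey at (428,220), with orange at (404,218) and blue at (454,215).
- **Fence:** from (238,334) up to (255,235).
- **Leave alone:** spray can (143,253) to (185,270) and jar (540,258).

Next is a close crop to check the choice.

```bash
cat > h.py <<'E'
import numpy as np, cv2
from bench import arm, optics
from scipy.spatial.transform import Rotation as R
def ray(n,uv,T=None):
    i=optics.camera_info(n); K=i["camera_matrix"]
    M=np.linalg.inv(i["view"]) if T is None else T@i["T_tool_cam"]
    d=np.linalg.inv(K)@[uv[0],uv[1],1]; d=np.array([d[0],-d[1],-d[2]])
    return M[:3,3],M[:3,:3]@d
def onz(n,uv,z,T=None):
    o,d=ray(n,uv,T); return o+d*(z-o[2])/d[2]
def proj(n,p,T=None):
    i=optics.camera_info(n); V=i["view"] if T is None else np.linalg.inv(T@i["T_tool_cam"])
    c=(V@np.r_[p,1])[:3]; u=i["camera_matrix"]@[c[0],-c[1],-c[2]]; return u[:2]/u[2]
def tool(s):
    T=np.eye(4); T[:3,:3]=R.from_quat(s["ee_rot"]).as_matrix(); T[:3,3]=s["position"]; return T
E
python3 - <<'E'
import cv2
im=cv2.imread("pics/top0.png")[85:220,130:320]
cv2.imwrite("pics/c1.png",cv2.resize(im,None,fx=4,fy=4,interpolation=cv2.INTER_CUBIC))
E
```

```text
(no output)
```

View pics/c1.png

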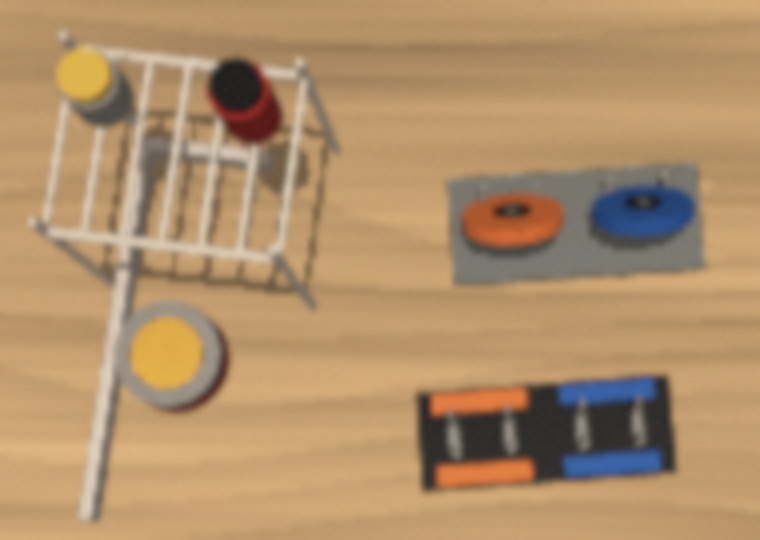

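The crop confirms the choice: tin lid centred at (171,355), fence near end (88,519), stop at about (150..270,150), holder with orange on the left (+y) and blue on the right, and a black rack with orange and blue strips.

```bash
python3 - <<'E'
from h import *
f=lambda c:((c[0]+.5)/4-.5+130,(c[1]+.5)/4-.5+85)
def rect(cs,z,nm):
    P=np.array([onz("top",f(c),z) for c in cs])[:,:2]
    # order: far-left, far-right, near-right, near-left (far=+x,left=+y)
    c=P.mean(0); e=(P[0]-P[1])+(P[3]-P[2]); y=np.degrees(np.arctan2(-e[0],e[1]))
    print(nm,c.round(1),"yaw",y.round(2),"len",np.linalg.norm(P[0]-P[1]).round(1),np.linalg.norm(P[1]-P[2]).round(1)); return c,np.radians(y)
hc,hy=rect([(446,181),(697,165),(706,266),(455,285)],10,"holder")
rc,ry=rect([(417,394),(668,376),(676,470),(424,490)],9,"rack")
t=onz("top",f((171,355)),48); print("tin",t)
for c in[(79,519),(98,519),(103,370),(126,240),(142,150),(265,155),(118,300)]: print(c,onz("top",f(c),32)[:2].round(1))
for nm,c in dict(sh_l=(35,224),sh_r=(283,252),sh_bl=(65,37),sh_br=(300,65)).items(): print(nm,onz("top",f(c),238)[:2].round(1),onz("top",f(c),208)[:2].round(1))
# disc check
for n,c in(("or",(513,212)),("bl",(642,202))): print(n,onz("top",f(c),64)[:2].round(1))
for c,nm in((hc,"h"),(rc,"r")): 
  a=hy if nm=="h" else ry
  for s in(1,-1): print(nm,s,(c+57.5*s*np.array([-np.sin(a),np.cos(a)])).round(1))
import math
print(onz("top",(143/1.5625,253/1.5625),190)[:2],onz("top",(540/1.5625,256/1.5625),85)[:2])
E
```

```text
holder [ 642.5 -159.3] yaw 4.68 len 230.6 94.6
rack [ 450.9 -134.3] yaw 5.08 len 227.2 85.3
tin [511.18066455 198.14340828  48.        ]
(79, 519) [366.1 277.6]
(98, 519) [366.4 260.8]
(103, 370) [499.4 262.3]
(126, 240) [618.1 246.9]
(142, 150) [701.7 235.9]
(265, 155) [698.1 123.7]
(118, 300) [563.1 251.7]
sh_l [582.3 262.6] [589.5 272.4]
sh_r [562.4  70.7] [569.2  75.6]
sh_bl [731.6 246.6] [742.7 256. ]
sh_br [710.6  62.1] [721.1  66.8]
or [ 639.5 -102.4]
bl [ 649.7 -215.7]
h 1 [ 637.8 -102. ]
h -1 [ 647.2 -216.6]
r 1 [445.8 -77. ]
r -1 [ 456.  -191.6]
[522.94575326 424.93755518] [ 545.59067783 -404.27555731]
```

```bash
python3 - <<'E'
import cv2
im=cv2.imread("pics/scene0.png")[215:325,165:355]
cv2.imwrite("pics/c2.png",cv2.resize(im,None,fx=4,fy=4,interpolation=cv2.INTER_CUBIC))
E
```

```text
(no output)
```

View pics/c2.png

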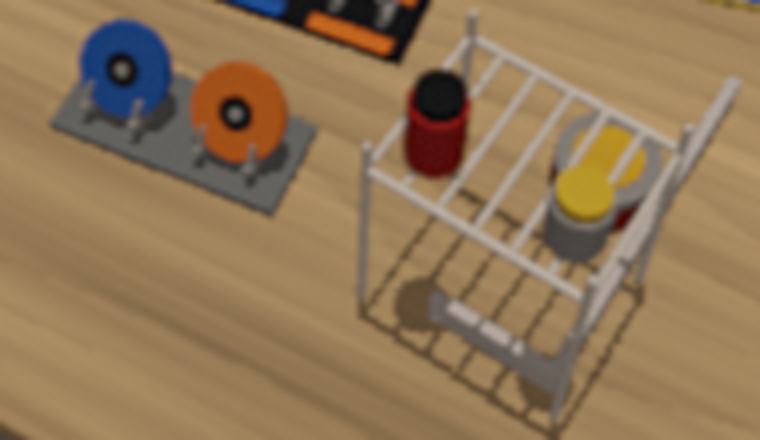

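```bash
cat >> h.py <<'E'
def pose(p,phi,th):
    f=np.array([np.cos(phi),np.sin(phi),0]); r=np.array([f[1],-f[0],0]); z=np.sin(th)*f-np.cos(th)*np.array([0,0,1])
    T=np.eye(4); T[:3,0]=r; T[:3,2]=z; T[:3,1]=np.cross(z,r); T[:3,3]=p; return T
def go(p,phi_deg,th_deg,base=None,n=1):
    s=arm.read_state(); A=tool(s) if base is None else base
    B=pose(np.array(p,float),np.radians(phi_deg),np.radians(th_deg)); D=np.linalg.inv(A)@B
    dr=R.from_matrix(D[:3,:3]).as_rotvec(degrees=True)/8
    print("slide",D[:3,3].round(1).tolist(),"dr",dr.round(3).tolist(),"|d|",np.linalg.norm(D[:3,3]).round(0),"deg",(8*np.linalg.norm(dr)).round(1)); return B
def st():
    s=arm.read_state(); print("t",round(s["clock"],2),"pos",s["position"].round(1),"F",s["contact_force"].round(1),"w",round(s["gripper_width"],1),"g",round(s["grasp_force"],1),"q",s["joints"].round(2))
    A=R.from_quat(s["ee_rot"]).as_matrix(); print("tilt",np.degrees(np.arctan2(np.hypot(*A[:2,2]),-A[2,2])).round(1),"phi",np.degrees(np.arctan2(A[0,0],-A[1,0])).round(1))
    return s
C=np.array([704,230.6,0]); a=np.radians(-5.5)
def dock(x,y,z): return [C[0]+x*np.cos(a)-y*np.sin(a),C[1]+x*np.sin(a)+y*np.cos(a),z]
E
python3 - <<'E'
from h import *
st(); print(dock(-262,-58,150)); go(dock(-262,-58,150),2,0); go(dock(-262,-58,150),2,20)
E
```

```text
t 0.1 pos [163.4 602.7 230.3] F [-0.1 -0.6 -0.2] w 85.6 g 0.0 q [ 1.56  0.39  0.01 -0.   -1.19 -0.26]
tilt 0.1 phi 74.8
[np.float64(437.64714238162617), np.float64(197.9786076550023), 150]
slide [370.7, 318.6, 81.0] dr [0.012, -0.009, 9.102] |d| 495.0 deg 72.8
slide [370.7, 318.6, 81.0] dr [2.164, 1.579, 9.006] |d| 495.0 deg 75.2
```

step_arm(
  motion=[
    {"slide": [46, 40, 10], "dr": [0, 0, 1.1], "jaw": 0},
    {"slide": [92, 80, 20], "dr": [0, 0, 2.2], "jaw": 0},
    {"slide": [138, 120, 30], "dr": [0, 0, 3.3], "jaw": 0},
    {"slide": [185, 159, 40], "dr": [0, 0, 4.4], "jaw": 0},
    {"slide": [231, 199, 50], "dr": [0, 0, 5.5], "jaw": 0},
    {"slide": [278, 239, 60], "dr": [0, 0, 6.6], "jaw": 0},
    {"slide": [324, 279, 70], "dr": [0, 0, 7.7], "jaw": 0},
    {"slide": [370, 318, 81], "dr": [0, 0, 8.9], "jaw": 0},
  ],
)

```text
clock: 1.1
position: [438.1, 197.7, 150.1]
ee_rot: [0.727, -0.686, 0.0, -0.0]
contact_force: [1.0, 1.1, 0.3]
gripper_width: -0.1
grasp_force: 0.0
```

```bash
python3 - <<'E'
from h import *
s=st(); im=optics.get_image("wrist"); cv2.imwrite("pics/w1.png",im); np.save("w1.npy",tool(s))
go(dock(-262,-58,60),2,25);go(dock(-262,-58,17),2,25)
E
```

```text
t 1.1 pos [438.1 197.7 150.1] F [1.  1.1 0.3] w -0.1 g 0.0 q [ 0.76  0.22 -0.45  0.   -0.89 -0.7 ]
tilt 0.0 phi 3.3
slide [-6.0, 1.0, 88.2] dr [3.15, -0.004, 0.094] |d| 88.0 deg 25.2
slide [-6.1, 0.9, 131.2] dr [3.15, -0.004, 0.094] |d| 131.0 deg 25.2
```

View pics/w1.png

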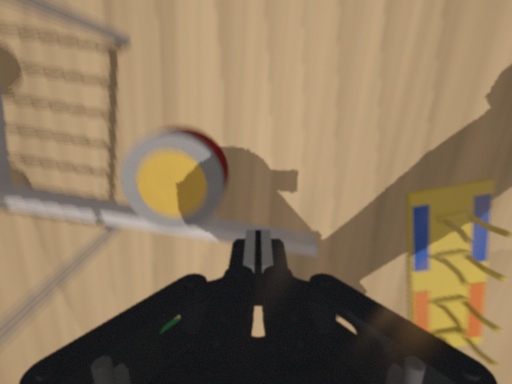

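The wrist picture shows the tin lid at (176,177), the fence running from (316,240) to (5,198), and the fingertips at (258,240).

```bash
python3 - <<'E'
from h import *
T=np.load("w1.npy")
print("tin",onz("wrist",(176,176),48,T).round(1))
def ind(p):
    p=p-C; return np.array([p[0]*np.cos(a)+p[1]*np.sin(a),-p[0]*np.sin(a)+p[1]*np.cos(a)]).round(1)
for uv in[(316,236),(240,222),(105,204),(60,199),(10,192)]: q=onz("wrist",uv,32,T); print(uv,q[:2].round(1),ind(q))
print(ind(onz("wrist",(176,176),48,T)))
E
```

```text
tin [512.6 191.1  48. ]
(316, 236) [374.1 252.6] [-330.5   -9.8]
(240, 222) [453.6 241.2] [-250.3  -13.5]
(105, 204) [589.  229.3] [-114.3  -12.3]
(60, 199) [633.  226.5] [-70.3 -10.9]
(10, 192) [681. 222.] [-22.1 -10.8]
[-186.7  -57.7]
```

step_arm(
  motion=[
    {"slide": [-1, 0, 12], "dr": [0.4, 0, 0], "jaw": 0},
    {"slide": [-2, 0, 24], "dr": [0.8, 0, 0], "jaw": 0},
    {"slide": [-3, 0, 36], "dr": [1.2, 0, 0.1], "jaw": 0},
    {"slide": [-4, 0, 48], "dr": [1.6, 0, 0.1], "jaw": 0},
    {"slide": [-5, 0, 60], "dr": [2.0, 0, 0.1], "jaw": 0},
    {"slide": [-6, 0, 72], "dr": [2.4, 0, 0.1], "jaw": 0},
    {"slide": [-6, 0, 88], "dr": [3.1, 0, 0.1], "jaw": 0},
    {"slide": [-6, 0, 88], "dr": [3.1, 0, 0.1], "jaw": 0},
  ],
)

```text
clock: 2.15
position: [471.7, 206.4, 101.5]
ee_rot: [0.706, -0.679, 0.146, -0.136]
contact_force: [1.4, 0.4, 0.6]
gripper_width: 0.1
grasp_force: 0.0
```

The 25° tilt isn't reachable this close in. I'll go back, nearly upright, and tilt progressively during the push.

```bash
sed -i 's/^C=.*; a=/C=np.array([703.2,222.6,0]); a=/' h.py; python3 - <<'E'
from h import *
st(); print(np.round(dock(-272,-59,110),1)); go(dock(-272,-59,110),0,5)
E
```

```text
t 2.15 pos [471.7 206.4 101.5] F [1.4 0.4 0.6] w 0.1 g 0.0 q [ 0.56  0.2  -1.01  1.48 -0.22 -1.97]
tilt 23.0 phi 2.0
[426.8 189.9 110. ]
slide [15.0, 38.6, -25.3] dr [-2.249, -0.085, 0.277] |d| 49.0 deg 18.1
```

```bash
cat > k.py <<'E'
from h import *
from scipy.optimize import least_squares
lo=np.array([-3.14,-1.21,-1.07,-3.16,-2.99,-3.1]);hi=np.array([3.14,2.06,1.41,2.05,-.16,3.1])
rot=lambda ax,t:R.from_euler(ax,t).as_matrix()
def fk(q,P,s4=1,full=False):
    h,a2,a3,d4,d5,L=P
    B=rot('z',q[0]); F=B@rot('y',q[1]-q[2])
    sh=np.array([0,0,h]); el=sh+B@rot('y',q[1])@[0,0,a2]; w=el+F@[d4,0,a3]
    W=F@rot('x',s4*q[3])@rot('y',-q[4])   # tool dir = W x-axis
    o=w+W@[0,-d5,0]; p=o+W@[L,0,0]
    Rt=W@np.array([[0,0,1],[0,-1,0],[1,0,0]])@rot('z',-q[5])@rot('z',KZ)
    return (p,Rt,[el,w,o]) if full else (p,Rt)
KZ=0
E
cat > obs.py <<'E'
import numpy as np
O=[([1.5646,.38553,.00664,-.0005,-1.194,-.2586],[163.39,602.66,230.24],[.9912,-.1321,-.0001,.0011])]
E
python3 - <<'E'
import k; from k import *
s=arm.read_state()
obs=[([1.5646,.38553,.00664,-.0005,-1.194,-.2586],[163.39,602.66,230.24],[.99124,-.13210,-.0001,.0011]),
([.76,.22,-.45,0,-.89,-.70],[438.1,197.7,150.1],[.727,-.686,0,0]),
(s["joints"],s["position"],s["ee_rot"])]
for s4 in(1,-1):
  for s6 in (0,np.pi/2,np.pi,-np.pi/2):
    k.KZ=s6
    e=[np.degrees((R.from_matrix(fk(q,[0]*6,s4)[1]).inv()*R.from_quat(o)).magnitude()).round(1) for q,p,o in obs]
    print(s4,s6,e)
  r=least_squares(lambda P:np.concatenate([(fk(q,P,s4)[0]-p)*w for (q,p,o),w in zip(obs,(1,.3,1))]+[0.01*(P-[300,400,0,450,160,250])]),[300,400,0,450,160,250])
  print(s4,r.x.round(1),r.fun.round(1))
E
```

```text
1 0 [np.float64(90.0), np.float64(90.1), np.float64(82.8)]
1 1.5707963267948966 [np.float64(0.1), np.float64(0.6), np.float64(169.9)]
1 3.141592653589793 [np.float64(90.0), np.float64(89.9), np.float64(102.5)]
1 -1.5707963267948966 [np.float64(180.0), np.float64(179.9), np.float64(26.7)]
1 [-2204.8  1736.5   506.5  -257.    154.9  -253.9] [ -4.9  -1.5  -6.4   7.    8.1  45.1  -8.6   6.2  -6.8 -25.   13.4   5.1
  -7.1  -0.1  -5. ]
-1 0 [np.float64(90.0), np.float64(90.1), np.float64(90.0)]
-1 1.5707963267948966 [np.float64(0.0), np.float64(0.6), np.float64(0.0)]
-1 3.141592653589793 [np.float64(90.0), np.float64(89.9), np.float64(90.0)]
-1 -1.5707963267948966 [np.float64(180.0), np.float64(179.9), np.float64(180.0)]
-1 [164.  563.5  -0.6 422.4 159.8 299. ] [ 0.  -0.2 -0.1  1.   0.4  0.6  0.  -0.3 -0.1 -1.4  1.6 -0.  -0.3 -0.
  0.5]
```

```bash
cat >> k.py <<'E'
KZ=np.pi/2; P0=[164,563.5,-.6,422.4,159.8,299]
def ik(p,phi,th,q0):
    T=pose(np.array(p,float),np.radians(phi),np.radians(th))
    def f(q):
        a,b=fk(q,P0,-1); return np.r_[(a-T[:3,3])/100,R.from_matrix(b.T@T[:3,:3]).as_rotvec()]
    return least_squares(f,np.clip(q0,lo+.01,hi-.01),bounds=(lo,hi))
def show(p,phi,th,q0):
    r=ik(p,phi,th,q0); e,w,o=fk(r.x,P0,-1,True)[2]; print(np.round(p,0),phi,th,"err",np.linalg.norm(r.fun).round(4),"q",r.x.round(2),"el",e.round(0),"w",w.round(0),"o",o.round(0)); return r.x
E
python3 - <<'E'
from k import *
q=q0=np.array([.7,.3,-.6,.1,-.6,-.9])
for phi in(0,-12):
  q=q0
  for x,th in((-265,3),(-250,5),(-220,10),(-190,15),(-160,20),(-130,26),(-106,30),(-104,34)): q=show(dock(x,-59,22),phi,th,q)
q=np.array([.06,.5,-.3,0,-.5,0])
print("pads")
for s in(1,-1):
  h=np.array([642.5,-159.3])+57.5*s*np.array([-np.sin(.082),np.cos(.082)])
  show([*h,65],4.7,35,q); show([*h,65],4.7,25,q)
  c=np.array([450.9,-134.3])+57.5*s*np.array([-np.sin(.085),np.cos(.085)]); show([*c,65],4.9,0,q); show([*c,160],4.9,0,q)
E
```

```text
[434. 189.  22.] 0 3 err 0.0 q [ 0.78  0.39 -0.67  0.08 -0.47 -0.85] el [153. 152. 685.] w [298. 295. 314.] o [418. 189. 321.]
[449. 188.  22.] 0 5 err 0.0 q [ 0.77  0.4  -0.69  0.15 -0.42 -0.9 ] el [157. 152. 683.] w [298. 287. 309.] o [423. 188. 320.]
[479. 185.  22.] 0 10 err 0.0 q [ 0.73  0.4  -0.78  0.43 -0.28 -1.13] el [165. 147. 682.] w [284. 253. 291.] o [427. 185. 316.]
[508. 182.  22.] 0 15 err 0.0273 q [ 0.57  0.4  -0.89  1.04 -0.16 -1.59] el [186. 120. 682.] w [283. 182. 275.] o [438. 186. 313.]
[538. 179.  22.] 0 20 err 0.0538 q [ 0.27  0.42 -0.9   2.05 -0.16 -2.31] el [224.  61. 678.] w [323.  88. 268.] o [437. 196. 303.]
[568. 176.  22.] 0 26 err 0.1024 q [ 0.25  0.45 -0.85  2.05 -0.17 -2.3 ] el [238.  62. 671.] w [346.  90. 264.] o [460. 195. 301.]
[592. 174.  22.] 0 30 err 0.146 q [ 0.26  0.48 -0.82  2.05 -0.21 -2.31] el [250.  66. 665.] w [361.  96. 258.] o [474. 202. 297.]
[594. 174.  22.] 0 34 err 0.1986 q [ 0.28  0.48 -0.82  2.05 -0.27 -2.34] el [251.  73. 663.] w [357. 104. 255.] o [468. 213. 293.]
[434. 189.  22.] -12 3 err 0.0 q [ 0.78  0.39 -0.68  0.1  -0.47 
[... 1364 characters left out ...]
. 364.] o [446. -77. 364.]
[446. -77. 160.] 4.9 0 err 0.0 q [ 0.19  0.16 -0.5  -0.   -0.91 -0.1 ] el [ 90.  17. 720.] w [416.  80. 459.] o [446. -77. 459.]
[ 647. -217.   65.] 4.7 35 err 0.0 q [-0.2   0.49 -0.26 -0.6  -0.29  0.82] el [258. -52. 663.] w [ 562. -114.  377.] o [ 476. -231.  310.]
[ 647. -217.   65.] 4.7 25 err 0.0 q [-0.13  0.5  -0.27 -0.24 -0.38  0.42] el [268. -36. 658.] w [569. -77. 364.] o [ 521. -227.  336.]
[ 456. -192.   65.] 4.9 0 err 0.0 q [-0.07  0.36 -0.52 -0.   -0.69  0.15] el [200. -14. 691.] w [467. -32. 364.] o [ 456. -192.  364.]
[ 456. -192.  160.] 4.9 0 err 0.0 q [-0.07  0.23 -0.41 -0.   -0.93  0.15] el [130.  -9. 712.] w [467. -32. 459.] o [ 456. -192.  459.]
```

```bash
python3 - <<'E'
from k import *
rng=np.random.default_rng(0)
def multi(nm,p,phi,th):
    out=[]
    for i in range(60):
        r=ik(p,phi,th,rng.uniform(lo,hi))
        if np.linalg.norm(r.fun)<1e-3 and not any(np.abs(r.x-o).max()<.05 for o in out): out.append(r.x)
    print(nm,phi,th,[ (o.round(2).tolist(),[x.round(0).tolist() for x in fk(o,P0,-1,True)[2][1:]]) for o in out if fk(o,P0,-1,True)[2][0][2]>300])
for x,th in((-262,0),(-220,20),(-190,25),(-106,35)): multi("push%d"%x,dock(x,-59,22),0,th)
multi("push_half",dock(-106,-59,22),180,-35)
for s in(1,-1):
  h=np.array([642.5,-159.3])+57.5*s*np.array([-np.sin(.082),np.cos(.082)])
  multi("pad",[*h,65],4.7,35)
  c=np.array([450.9,-134.3])+57.5*s*np.array([-np.sin(.085),np.cos(.085)]); multi("slot",[*c,120],4.9,0)
E
```

```text
push-262 0 0 [([0.75, 0.41, -0.6, -0.0, -0.56, -0.75], [[328.0, 306.0, 321.0], [437.0, 189.0, 321.0]])]
push-220 0 20 []
push-190 0 25 []
push-106 0 35 []
push_half 180 -35 []
pad 4.7 35 []
slot 4.9 0 [([0.19, 0.22, -0.56, -0.0, -0.8, -0.1], [[416.0, 80.0, 419.0], [446.0, -77.0, 419.0]])]
pad 4.7 35 [([-0.2, 0.49, -0.26, -0.6, -0.29, 0.82], [[562.0, -114.0, 377.0], [476.0, -231.0, 310.0]])]
slot 4.9 0 [([-0.07, 0.28, -0.46, 0.0, -0.83, 0.15], [[467.0, -32.0, 419.0], [456.0, -192.0, 419.0]])]
```

```bash
cat >> k.py <<'E'
def ikT(T,q0):
    def f(q):
        a,b=fk(q,P0,-1); return np.r_[(a-T[:3,3])/100,R.from_matrix(b.T@T[:3,:3]).as_rotvec()]
    return least_squares(f,np.clip(q0,lo+.01,hi-.01),bounds=(lo,hi))
def multi(nm,T,gs=(0,90,180,270),n=25):
    rng=np.random.default_rng(0)
    for g in gs:
        G=T.copy(); G[:3,:3]=T[:3,:3]@rot('z',np.radians(g)); out=[]
        for i in range(n):
            q0=rng.uniform(np.maximum(lo,[-1,-.2,-1,-3.16,-1.2,-3.1]),np.minimum(hi,[1.5,1,.3,2.05,-.16,3.1]))
            r=ikT(G,q0)
            if np.linalg.norm(r.fun)<1e-3 and not any(np.abs(r.x-o).max()<.05 for o in out): out.append(r.x)
        for o in out: print(nm,g,o.round(2).tolist(),[x.round(0).tolist() for x in fk(o,P0,-1,True)[2][1:]])
E
python3 - <<'E'
from k import *
d=np.radians
for x,th in((-220,20),(-106,25),(-106,30),(-106,35)): multi("push%d,%d"%(x,th),pose(np.array(dock(x,-59,22)),0,d(th)))
multi("pushphi-20,32",pose(np.array(dock(-106,-59,22)),d(-20),d(32)))
for s in(1,-1):
  h=np.array([642.5,-159.3])+57.5*s*np.array([-np.sin(.082),np.cos(.082)])
  multi("pad",pose(np.array([*h,65]),d(4.7),d(35)),(0,180))
E
```

```text
pad 0 [-0.2, 0.49, -0.26, -0.6, -0.29, 0.82] [[562.0, -114.0, 377.0], [476.0, -231.0, 310.0]]
pad 180 [-0.2, 0.49, -0.26, -0.6, -0.29, -2.33] [[562.0, -114.0, 377.0], [476.0, -231.0, 310.0]]
```

```bash
python3 - <<'E'
from k import *
d=np.radians
def tryf(nm,T,seeds):
  for g in(0,90,180,270):
    G=T.copy(); G[:3,:3]=T[:3,:3]@rot('z',d(g)); best=None
    for s4 in(-3.1,-2.6,-2,-1.2,-.5):
     for s5 in(-.2,-.5):
      for s6 in(-2.5,-1,0,1,2.5):
        for q1 in seeds:
          r=ikT(G,[q1,.55,-.7,s4,s5,s6]); e=np.linalg.norm(r.fun)
          if best is None or e<best[0]: best=(e,r.x)
    o=best[1]; print(nm,g,round(best[0],4),o.round(2).tolist(),[x.round(0).tolist() for x in fk(o,P0,-1,True)[2][1:]])
for phi,th in((0,40),(20,30)): tryf(f"push {phi} {th}",pose(np.array(dock(-106,-59,22)),d(phi),d(th)),(.05,.4))
h=np.array([642.5,-159.3])+57.5*np.array([-np.sin(.082),np.cos(.082)])
tryf("padL",pose(np.array([*h,65]),d(4.7),d(35)),(0,-.3))
E
```

```text
push 0 40 0 0.0218 [0.02, 0.51, -0.74, -3.12, -0.39, 3.1] [[407.0, 8.0, 252.0], [400.0, 168.0, 251.0]]
push 0 40 90 0.0105 [0.03, 0.52, -0.76, -3.16, -0.4, 1.57] [[401.0, 11.0, 250.0], [400.0, 171.0, 251.0]]
push 0 40 180 0.0105 [0.03, 0.52, -0.76, -3.16, -0.4, -0.0] [[401.0, 11.0, 250.0], [400.0, 171.0, 251.0]]
push 0 40 270 0.0105 [0.03, 0.52, -0.76, -3.16, -0.4, -1.57] [[401.0, 11.0, 250.0], [400.0, 171.0, 251.0]]
push 20 30 0 0.138 [0.5, 0.48, -0.45, -0.39, -0.16, 0.26] [[451.0, 244.0, 322.0], [478.0, 91.0, 286.0]]
push 20 30 90 0.138 [0.5, 0.48, -0.45, -0.39, -0.16, -1.31] [[451.0, 244.0, 322.0], [478.0, 91.0, 286.0]]
push 20 30 180 0.138 [0.5, 0.48, -0.45, -0.39, -0.16, -2.88] [[451.0, 244.0, 322.0], [478.0, 91.0, 286.0]]
push 20 30 270 0.138 [0.5, 0.48, -0.45, -0.39, -0.16, 1.83] [[451.0, 244.0, 322.0], [478.0, 91.0, 286.0]]
padL 0 0.0439 [0.02, 0.44, -0.39, -0.52, -0.16, 0.56] [[524.0, 11.0, 364.0], [469.0, -129.0, 310.0]]
padL 90 0.0439 [0.02, 0.44, -0.39, -0.52, -0.16, -1.01] [[524.0, 11.0, 364.0], [469.0, -129.0, 310.0]]
padL 180 0.0439 [0.02, 0.44, -0.39, -0.52, -0.16, -2.58] [[524.0, 11.0, 364.0], [469.0, -129.0, 310.0]]
padL 270 0.0439 [0.02, 0.44, -0.39, -0.52, -0.16, 2.13] [[524.0, 11.0, 364.0], [469.0, -129.0, 310.0]]
```

```bash
python3 - <<'E'
from k import *
d=np.radians
for phi in(2,6,10):
  q=np.array([.07,.45,-1.0,-3.05,-.4,1.5])
  for x,z,th in((-270,90,33),(-270,24,33),(-230,24,33),(-190,24,35),(-150,24,38),(-103,24,40)):
    T=pose(np.array(dock(x,-57,z)),d(phi),d(th)); T[:3,:3]=T[:3,:3]@rot('z',d(90)); r=ikT(T,q); q=r.x
    print(phi,x,z,th,np.linalg.norm(r.fun).round(4),q.round(3).tolist(),[v.round(0).tolist() for v in fk(q,P0,-1,True)[2][1:]])
E
```

```text
2 -270 90 33 0.027 [0.075, 0.169, -0.968, -3.16, -0.16, 1.556] [[271.0, 20.0, 336.0], [262.0, 180.0, 337.0]]
2 -270 24 33 0.0163 [0.078, 0.367, -1.025, -3.16, -0.397, 1.552] [[276.0, 22.0, 274.0], [266.0, 181.0, 275.0]]
2 -230 24 33 0.0092 [0.063, 0.392, -0.942, -3.16, -0.339, 1.565] [[313.0, 20.0, 274.0], [306.0, 179.0, 275.0]]
2 -190 24 35 0.0029 [0.051, 0.429, -0.88, -3.16, -0.35, 1.575] [[343.0, 17.0, 268.0], [337.0, 177.0, 269.0]]
2 -150 24 38 0.0 [0.038, 0.471, -0.824, -3.147, -0.388, 1.573] [[370.0, 14.0, 259.0], [364.0, 174.0, 260.0]]
2 -103 24 40 0.0 [0.023, 0.513, -0.735, -3.12, -0.375, 1.56] [[410.0, 9.0, 254.0], [403.0, 169.0, 253.0]]
6 -270 90 33 0.0268 [0.076, 0.169, -0.967, -3.16, -0.16, 1.613] [[271.0, 21.0, 336.0], [262.0, 180.0, 337.0]]
6 -270 24 33 0.0 [0.056, 0.364, -0.997, -3.068, -0.367, 1.543] [[287.0, 16.0, 277.0], [267.0, 175.0, 275.0]]
6 -230 24 33 0.0 [0.04, 0.388, -0.895, -3.017, -0.29, 1.506] [[332.0, 13.0, 280.0], [307.0, 171.0, 275.0]]
6 -190 24 35 0.0 [0.025, 0.424, -0.821, -2.979, -0.287, 1.48] [[366.0, 9.0, 277.0], [338.0, 166.0, 269.0]]
6 -150 24 38
[... 160 characters left out ...]
437.0, -0.0, 267.0], [404.0, 156.0, 253.0]]
10 -270 90 33 0.0599 [0.073, 0.17, -0.96, -3.126, -0.16, 1.64] [[274.0, 20.0, 337.0], [260.0, 179.0, 336.0]]
10 -270 24 33 0.0 [0.034, 0.356, -0.932, -2.878, -0.298, 1.437] [[314.0, 11.0, 286.0], [269.0, 163.0, 275.0]]
10 -230 24 33 0.0 [0.043, 0.376, -0.786, -2.726, -0.178, 1.272] [[374.0, 16.0, 300.0], [308.0, 160.0, 275.0]]
10 -190 24 35 0.0004 [0.041, 0.41, -0.695, -2.643, -0.16, 1.187] [[414.0, 17.0, 303.0], [340.0, 154.0, 269.0]]
10 -150 24 38 0.0 [0.014, 0.454, -0.66, -2.68, -0.223, 1.246] [[433.0, 6.0, 291.0], [367.0, 148.0, 260.0]]
10 -103 24 40 0.0 [0.022, 0.493, -0.535, -2.559, -0.179, 1.113] [[484.0, 11.0, 298.0], [406.0, 142.0, 253.0]]
```

```bash
cat >> k.py <<'E'
from scipy.interpolate import PchipInterpolator
def plan(qs,tight=.8):
    qs=np.array(qs,float); seg=np.r_[0,np.cumsum([max(np.abs(b-a).max(),.05) for a,b in zip(qs,qs[1:])])]
    f=PchipInterpolator(seg,qs); v=np.array([2.79,2.79,3.14,3.14,3.14,3.14])*.7*tight/8
    out=[qs[0]]; u=0
    while u<seg[-1]-1e-6:
        w=seg[-1]
        while True:
            q=f(w); A=fk(out[-1],P0,-1);B=fk(q,P0,-1)
            if (np.abs(q-out[-1])<=v+1e-9).all() and np.linalg.norm(A[0]-B[0])<60*tight and np.degrees((R.from_matrix(A[1]).inv()*R.from_matrix(B[1])).magnitude())<10.7*tight: break
            w=u+(w-u)*.93
        u=w; out.append(q)
    return np.array(out)
def T_of(q):
    p,r=fk(q,P0,-1); T=np.eye(4);T[:3,:3]=r;T[:3,3]=p; return T
def rows(A,Ts,jaw):
    o=[]
    for B in Ts:
        D=np.linalg.inv(A)@B; o.append('{"slide": %s, "dr": %s, "jaw": %g}'%(D[:3,3].round(0).astype(int).tolist(),(R.from_matrix(D[:3,:3]).as_rotvec(degrees=True)/8).round(1).tolist(),jaw))
    print("["+", ".join(o)+"]")
E
python3 - <<'E'
from k import *
s=arm.read_state()
Q=plan([s["joints"],[.6,.05,-.8,0,-.75,-.9],[.3,.05,-.75,-1.5,-.75,.3],[.08,.2,-.95,-3.0,-.4,1.5],[.056,.364,-.997,-3.068,-.367,1.543]])
np.save("Q.npy",Q); print(len(Q))
for q in Q: 
    T=T_of(q); print(T[:3,3].round(0),"cam",(T@[81,0,-142,1])[:3].round(0),"tz",T[:3,2].round(2),"q",q.round(2))
E
```

```text
28
[472. 206. 102.] cam [419. 126. 234.] tz [ 0.39 -0.01 -0.92] q [ 0.56  0.2  -1.01  1.48 -0.22 -1.97]
[493. 172. 124.] cam [430. 100. 257.] tz [ 0.42 -0.07 -0.9 ] q [ 0.57  0.18 -0.98  1.33 -0.3  -1.86]
[504. 131. 143.] cam [434.  70. 278.] tz [ 0.43 -0.13 -0.89] q [ 0.58  0.15 -0.95  1.16 -0.39 -1.74]
[500.  88. 157.] cam [428.  36. 295.] tz [ 0.4  -0.19 -0.9 ] q [ 0.59  0.13 -0.91  0.97 -0.48 -1.61]
[478.  48. 161.] cam [412.   4. 303.] tz [ 0.32 -0.23 -0.92] q [ 0.6   0.1  -0.88  0.76 -0.58 -1.46]
[443.  23. 154.] cam [388. -22. 301.] tz [ 0.22 -0.23 -0.95] q [ 0.6   0.08 -0.85  0.54 -0.66 -1.3 ]
[400.  15. 139.] cam [360. -37. 288.] tz [ 0.11 -0.17 -0.98] q [ 0.6   0.06 -0.83  0.32 -0.71 -1.14]
[359.  24. 121.] cam [332. -41. 268.] tz [ 0.02 -0.08 -1.  ] q [ 0.6   0.05 -0.81  0.12 -0.75 -0.99]
[322.  45. 104.] cam [305. -36. 244.] tz [-0.05  0.03 -1.  ] q [ 0.6   0.05 -0.8  -0.08 -0.75 -0.84]
[286.  73.  89.] cam [275. -27. 219.] tz [-0.1   0.17 -0.98] q [ 0.58  0.05 -0.79 -0.29 -0.75 -0.68]
[260. 103.  82.] cam [249. -13. 197.] tz [-0.12  0.3  -0.95] q [ 0.54  0.05 -0.78 -0.48
[... 1030 characters left out ...]
289. 196.] cam [303. 219. 187.] tz [ 0.8   0.4  -0.45] q [ 0.15  0.11 -0.85 -2.59 -0.54  1.19]
[466. 261. 174.] cam [311. 209. 180.] tz [ 0.8   0.28 -0.53] q [ 0.13  0.13 -0.88 -2.76 -0.49  1.33]
[470. 234. 145.] cam [313. 197. 168.] tz [ 0.77  0.18 -0.61] q [ 0.1   0.17 -0.92 -2.91 -0.44  1.43]
[463. 209. 109.] cam [307. 186. 151.] tz [ 0.71  0.1  -0.7 ] q [ 0.08  0.21 -0.96 -3.01 -0.39  1.51]
[449. 200.  68.] cam [298. 181. 125.] tz [ 0.63  0.08 -0.77] q [ 0.07  0.28 -0.98 -3.04 -0.38  1.53]
[431. 192.  27.] cam [286. 177. 101.] tz [ 0.55  0.06 -0.83] q [ 0.06  0.36 -1.   -3.07 -0.37  1.54]
[429. 192.  24.] cam [285. 176.  99.] tz [ 0.54  0.06 -0.84] q [ 0.06  0.36 -1.   -3.07 -0.37  1.54]
```

```bash
python3 - <<'E'
from k import *
s=arm.read_state()
Q=plan([s["joints"],[.6,.05,-.72,0,-.75,-.9],[.3,.05,-.65,-1.5,-.7,.3],[.08,.19,-.95,-3.0,-.4,1.5]])
np.save("Q.npy",Q); print(len(Q)); print(np.array([T_of(q)[:3,3] for q in Q]).round(0).tolist())
rows(tool(s),[T_of(q) for q in Q[1:9]],0)
E
```

```text
24
[[472.0, 206.0, 102.0], [498.0, 176.0, 128.0], [514.0, 140.0, 152.0], [516.0, 99.0, 171.0], [500.0, 62.0, 179.0], [472.0, 42.0, 175.0], [437.0, 37.0, 163.0], [398.0, 49.0, 145.0], [364.0, 73.0, 128.0], [332.0, 103.0, 113.0], [310.0, 133.0, 107.0], [297.0, 165.0, 107.0], [294.0, 199.0, 115.0], [301.0, 231.0, 128.0], [316.0, 261.0, 146.0], [337.0, 290.0, 169.0], [363.0, 313.0, 194.0], [392.0, 325.0, 212.0], [420.0, 323.0, 218.0], [445.0, 310.0, 213.0], [462.0, 290.0, 198.0], [471.0, 265.0, 175.0], [472.0, 238.0, 149.0], [466.0, 213.0, 122.0]]
[{"slide": [32, -33, -13], "dr": [0.3, 0.4, 0.3], "jaw": 0}, {"slide": [69, -56, -29], "dr": [0.5, 0.8, 0.7], "jaw": 0}, {"slide": [111, -64, -46], "dr": [0.4, 1.2, 1.2], "jaw": 0}, {"slide": [147, -51, -60], "dr": [-0.1, 1.5, 1.7], "jaw": 0}, {"slide": [166, -23, -67], "dr": [-0.7, 1.5, 2.0], "jaw": 0}, {"slide": [169, 15, -69], "dr": [-1.5, 1.2, 2.2], "jaw": 0}, {"slide": [155, 57, -68], "dr": [-2.2, 0.6, 2.4], "jaw": 0}, {"slide": [130, 94, -65], "dr": [-2.8, -0.2, 2.5], "jaw": 0}]
```

step_arm(
  motion=[
    {"slide": [32, -33, -13], "dr": [0.3, 0.4, 0.3], "jaw": 0},
    {"slide": [69, -56, -29], "dr": [0.5, 0.8, 0.7], "jaw": 0},
    {"slide": [111, -64, -46], "dr": [0.4, 1.2, 1.2], "jaw": 0},
    {"slide": [147, -51, -60], "dr": [-0.1, 1.5, 1.7], "jaw": 0},
    {"slide": [166, -23, -67], "dr": [-0.7, 1.5, 2.0], "jaw": 0},
    {"slide": [169, 15, -69], "dr": [-1.5, 1.2, 2.2], "jaw": 0},
    {"slide": [155, 57, -68], "dr": [-2.2, 0.6, 2.4], "jaw": 0},
    {"slide": [130, 94, -65], "dr": [-2.8, -0.2, 2.5], "jaw": 0},
  ],
)

```text
clock: 3.15
position: [362.7, 73.5, 127.1]
ee_rot: [-0.593, 0.804, 0.026, 0.03]
contact_force: [-0.6, -0.5, -0.0]
gripper_width: 0.1
grasp_force: 0.0
```

```bash
cat >> k.py <<'E'
def nxt(i,jaw=0):
    s=st(); Q=np.load("Q.npy"); print("want",T_of(Q[i])[:3,3].round(1),Q[i].round(2)); B=[T_of(q) for q in Q[i+1:i+9]]; B+=[B[-1]]*(8-len(B)); rows(tool(s),B,jaw)
E
python3 -c "
from k import *
nxt(8)"
```

```text
t 3.15 pos [362.7  73.5 127.1] F [-0.6 -0.5 -0. ] w 0.1 g 0.0 q [ 0.6   0.05 -0.71 -0.08 -0.75 -0.84]
tilt 4.5 phi -17.2
want [364.   73.  127.5] [ 0.6   0.05 -0.71 -0.07 -0.75 -0.85]
[{"slide": [-18, 38, 15], "dr": [-0.6, -0.8, 0.0], "jaw": 0}, {"slide": [-39, 68, 24], "dr": [-1.0, -1.7, 0.2], "jaw": 0}, {"slide": [-66, 90, 26], "dr": [-1.2, -2.7, 0.4], "jaw": 0}, {"slide": [-98, 103, 21], "dr": [-1.2, -3.8, 0.7], "jaw": 0}, {"slide": [-132, 106, 11], "dr": [-1.0, -4.7, 1.0], "jaw": 0}, {"slide": [-167, 100, -5], "dr": [-0.7, -5.7, 1.3], "jaw": 0}, {"slide": [-202, 88, -26], "dr": [-0.2, -6.6, 1.6], "jaw": 0}, {"slide": [-233, 71, -48], "dr": [0.5, -7.3, 2.1], "jaw": 0}]
```

Tracks the planned joint path exactly; the base is the reached pose.

step_arm(
  motion=[
    {"slide": [-18, 38, 15], "dr": [-0.6, -0.8, 0.0], "jaw": 0},
    {"slide": [-39, 68, 24], "dr": [-1.0, -1.7, 0.2], "jaw": 0},
    {"slide": [-66, 90, 26], "dr": [-1.2, -2.7, 0.4], "jaw": 0},
    {"slide": [-98, 103, 21], "dr": [-1.2, -3.8, 0.7], "jaw": 0},
    {"slide": [-132, 106, 11], "dr": [-1.0, -4.7, 1.0], "jaw": 0},
    {"slide": [-167, 100, -5], "dr": [-0.7, -5.7, 1.3], "jaw": 0},
    {"slide": [-202, 88, -26], "dr": [-0.2, -6.6, 1.6], "jaw": 0},
    {"slide": [-233, 71, -48], "dr": [0.5, -7.3, 2.1], "jaw": 0},
  ],
)

```text
clock: 4.15
position: [365.2, 312.3, 193.5]
ee_rot: [-0.384, 0.763, 0.285, 0.434]
contact_force: [-1.0, 0.3, 0.0]
gripper_width: -0.2
grasp_force: 0.0
```

```bash
python3 -c "
from k import *
nxt(16)"
```

```text
t 4.15 pos [365.2 312.3 193.5] F [-1.   0.3  0. ] w -0.2 g 0.0 q [ 0.28  0.05 -0.65 -1.67 -0.67  0.43]
tilt 62.6 phi -44.1
want [362.8 312.8 193.8] [ 0.27  0.05 -0.65 -1.66 -0.69  0.43]
[{"slide": [-29, -14, 13], "dr": [0.7, -0.6, 0.2], "jaw": 0}, {"slide": [-44, -37, 21], "dr": [1.7, -0.9, 0.5], "jaw": 0}, {"slide": [-43, -66, 25], "dr": [2.6, -0.8, 0.9], "jaw": 0}, {"slide": [-28, -93, 24], "dr": [3.5, -0.5, 1.4], "jaw": 0}, {"slide": [-2, -116, 19], "dr": [4.3, 0.1, 1.9], "jaw": 0}, {"slide": [29, -134, 11], "dr": [4.9, 0.7, 2.3], "jaw": 0}, {"slide": [64, -145, 1], "dr": [5.3, 1.5, 2.8], "jaw": 0}, {"slide": [64, -145, 1], "dr": [5.3, 1.5, 2.8], "jaw": 0}]
```

step_arm(
  motion=[
    {"slide": [-29, -14, 13], "dr": [0.7, -0.6, 0.2], "jaw": 0},
    {"slide": [-44, -37, 21], "dr": [1.7, -0.9, 0.5], "jaw": 0},
    {"slide": [-43, -66, 25], "dr": [2.6, -0.8, 0.9], "jaw": 0},
    {"slide": [-28, -93, 24], "dr": [3.5, -0.5, 1.4], "jaw": 0},
    {"slide": [-2, -116, 19], "dr": [4.3, 0.1, 1.9], "jaw": 0},
    {"slide": [29, -134, 11], "dr": [4.9, 0.7, 2.3], "jaw": 0},
    {"slide": [64, -145, 1], "dr": [5.3, 1.5, 2.8], "jaw": 0},
    {"slide": [64, -145, 1], "dr": [5.3, 1.5, 2.8], "jaw": 0},
  ],
)

```text
clock: 5.15
position: [464.4, 212.7, 120.6]
ee_rot: [-0.08, 0.913, 0.029, 0.399]
contact_force: [0.5, 1.4, -0.3]
gripper_width: -0.3
grasp_force: 0.0
```

```bash
cat >> k.py <<'E'
def tp(p,phi,th,g=0):
    T=pose(np.array(p,float),np.radians(phi),np.radians(th)); T[:3,:3]=T[:3,:3]@rot('z',np.radians(g)); return T
def line(Ts,jaw,show=True):
    """rows to targets Ts (8) from the measured pose, with IK check"""
    s=st(); q=s["joints"]
    for T in Ts:
        r=ikT(T,q); q=r.x; print(T[:3,3].round(0),"e%.3f"%np.linalg.norm(r.fun),q.round(2).tolist())
    rows(tool(s),Ts,jaw)
E
python3 -c "
from k import *
D=[(-258,100,38),(-262,80,36),(-266,60,34),(-268,45,33),(-268,34,33),(-268,26,33),(-268,24,33),(-268,24,33)]
line([tp(dock(x,-57,z),6,t,90) for x,z,t in D],0)"
```

```text
t 5.15 pos [464.4 212.7 120.6] F [ 0.5  1.4 -0.3] w -0.3 g 0.0 q [ 0.08  0.19 -0.94 -2.98 -0.39  1.49]
tilt 47.1 phi -79.6
[441. 191. 100.] e0.000 [0.06, 0.16, -0.91, -2.95, -0.16, 1.42]
[437. 191.  80.] e0.000 [0.05, 0.21, -0.93, -2.99, -0.2, 1.46]
[433. 191.  60.] e0.000 [0.06, 0.26, -0.95, -3.02, -0.23, 1.49]
[431. 192.  45.] e0.000 [0.06, 0.3, -0.96, -3.04, -0.27, 1.51]
[431. 192.  34.] e0.000 [0.06, 0.33, -0.98, -3.06, -0.32, 1.53]
[431. 192.  26.] e0.000 [0.06, 0.36, -0.99, -3.06, -0.35, 1.54]
[431. 192.  24.] e0.000 [0.06, 0.37, -0.99, -3.07, -0.36, 1.54]
[431. 192.  24.] e0.000 [0.06, 0.37, -0.99, -3.07, -0.36, 1.54]
[{"slide": [34, -18, -6], "dr": [0.3, 1.1, 0.4], "jaw": 0}, {"slide": [51, -16, 5], "dr": [0.3, 1.4, 0.4], "jaw": 0}, {"slide": [68, -15, 16], "dr": [0.2, 1.6, 0.4], "jaw": 0}, {"slide": [80, -14, 25], "dr": [0.2, 1.8, 0.4], "jaw": 0}, {"slide": [88, -14, 32], "dr": [0.2, 1.8, 0.4], "jaw": 0}, {"slide": [94, -14, 38], "dr": [0.2, 1.8, 0.4], "jaw": 0}, {"slide": [96, -14, 39], "dr": [0.2, 1.8, 0.4], "jaw": 0}, {"slide": [96, -14, 39], "dr": [0.2, 1.8, 0.4], "jaw": 0}]
```

step_arm(
  motion=[
    {"slide": [34, -18, -6], "dr": [0.2, 0.7, 0.4], "jaw": 0},
    {"slide": [51, -16, 5], "dr": [0.2, 1.1, 0.4], "jaw": 0},
    {"slide": [68, -15, 16], "dr": [0.2, 1.5, 0.4], "jaw": 0},
    {"slide": [80, -14, 25], "dr": [0.2, 1.8, 0.4], "jaw": 0},
    {"slide": [88, -14, 32], "dr": [0.2, 1.8, 0.4], "jaw": 0},
    {"slide": [94, -14, 38], "dr": [0.2, 1.8, 0.4], "jaw": 0},
    {"slide": [96, -14, 39], "dr": [0.2, 1.8, 0.4], "jaw": 0},
    {"slide": [96, -14, 39], "dr": [0.2, 1.8, 0.4], "jaw": 0},
  ],
)

```text
clock: 6.15
position: [431.6, 192.1, 24.7]
ee_rot: [-0.052, 0.958, 0.017, 0.282]
contact_force: [-0.0, -0.0, -0.4]
gripper_width: 0.4
grasp_force: 0.0
```

```bash
python3 -c "
from k import *
D=[(-258,33),(-247,33),(-236,33),(-225,33),(-213,33.5),(-201,34),(-189,35),(-177,36)]
line([tp(dock(x,-57,24),6,t,90) for x,t in D],0)
cv2.imwrite('pics/t2.png',cv2.resize(optics.get_image('top')[85:220,110:310],None,fx=4,fy=4,interpolation=cv2.INTER_CUBIC))"
```

```text
t 6.15 pos [431.6 192.1  24.7] F [-0.  -0.  -0.4] w 0.4 g 0.0 q [ 0.05  0.36 -0.98 -3.04 -0.34  1.52]
tilt 32.9 phi -83.8
[441. 191.  24.] e0.000 [0.05, 0.37, -0.97, -3.05, -0.34, 1.53]
[452. 190.  24.] e0.000 [0.05, 0.38, -0.94, -3.04, -0.32, 1.52]
[463. 188.  24.] e0.000 [0.04, 0.38, -0.91, -3.03, -0.3, 1.51]
[474. 187.  24.] e0.000 [0.04, 0.39, -0.88, -3.01, -0.28, 1.5]
[486. 186.  24.] e0.000 [0.03, 0.4, -0.86, -3.0, -0.27, 1.49]
[498. 185.  24.] e0.000 [0.03, 0.41, -0.83, -2.98, -0.27, 1.48]
[510. 184.  24.] e0.000 [0.02, 0.42, -0.82, -2.98, -0.29, 1.48]
[522. 183.  24.] e0.000 [0.02, 0.44, -0.8, -2.97, -0.3, 1.48]
[{"slide": [-7, -3, 6], "dr": [0.0, -0.0, 0.0], "jaw": 0}, {"slide": [-16, -5, 11], "dr": [0.0, -0.0, 0.0], "jaw": 0}, {"slide": [-25, -7, 17], "dr": [0.0, -0.0, 0.0], "jaw": 0}, {"slide": [-34, -9, 23], "dr": [0.0, -0.0, 0.0], "jaw": 0}, {"slide": [-44, -12, 29], "dr": [0.0, -0.1, 0.0], "jaw": 0}, {"slide": [-54, -14, 36], "dr": [0.0, -0.1, 0.0], "jaw": 0}, {"slide": [-64, -17, 42], "dr": [0.0, -0.3, 0.0], "jaw": 0}, {"slide": [-74, -19, 49], "dr": [0.0, -0.4, 0.0], "jaw": 0}]
```

View pics/t2.png

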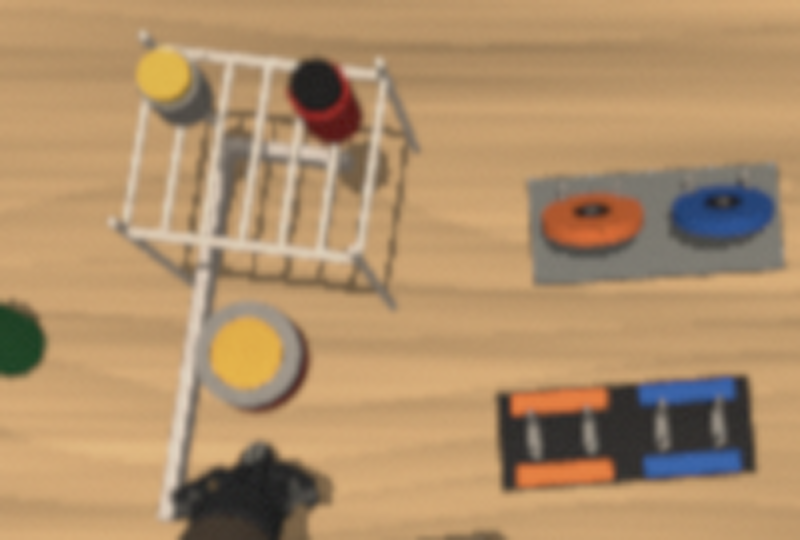

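Top view: fingertips at (260,445) sit just behind the tin at (251,355), with the tin against the fence. Pushing now.

step_arm(
  motion=[
    {"slide": [-7, -2, 5], "dr": [0, 0, 0], "jaw": 0},
    {"slide": [-16, -4, 10], "dr": [0, 0, 0], "jaw": 0},
    {"slide": [-25, -6, 16], "dr": [0, 0, 0], "jaw": 0},
    {"slide": [-34, -8, 22], "dr": [0, 0, 0], "jaw": 0},
    {"slide": [-44, -11, 28], "dr": [0, -0.1, 0], "jaw": 0},
    {"slide": [-54, -13, 35], "dr": [0, -0.1, 0], "jaw": 0},
    {"slide": [-64, -16, 41], "dr": [0, -0.3, 0], "jaw": 0},
    {"slide": [-74, -18, 48], "dr": [0, -0.4, 0], "jaw": 0},
  ],
)

```text
clock: 7.2
position: [516.6, 182.6, 21.1]
ee_rot: [-0.052, 0.951, 0.018, 0.303]
contact_force: [-6.5, -4.7, -2.1]
gripper_width: -0.2
grasp_force: 3.3
```

```bash
python3 -c "
from k import *
D=[(-167,36.5),(-157,37),(-147,37.5),(-137,38),(-128,38.5),(-120,39),(-113,39.5),(-108,40)]
line([tp(dock(x,-57,25),6,t,90) for x,t in D],0)
im=optics.get_image('top')[85:220,110:310]; 
h=cv2.cvtColor(im,cv2.COLOR_BGR2HSV); m=cv2.inRange(h,(18,140,120),(32,255,255)); n,l,S,c=cv2.connectedComponentsWithStats(m)
for i in range(1,n):
  if S[i,4]>40: u=(c[i][0]+110,c[i][1]+85); p=onz('top',u,48); q=p-C; print(S[i,4],u,p.round(1),'dock',(q[0]*np.cos(a)+q[1]*np.sin(a)).round(1),(-q[0]*np.sin(a)+q[1]*np.cos(a)).round(1))
"
```

```text
t 7.2 pos [516.6 182.6  21.1] F [-6.5 -4.7 -2.1] w -0.2 g 3.3 q [ 0.02  0.44 -0.8  -2.94 -0.28  1.45]
tilt 35.3 phi -83.9
[532. 182.  25.] e0.000 [0.02, 0.44, -0.78, -2.96, -0.3, 1.47]
[541. 181.  25.] e0.000 [0.01, 0.45, -0.76, -2.95, -0.29, 1.46]
[551. 180.  25.] e0.000 [0.01, 0.46, -0.74, -2.94, -0.29, 1.46]
[561. 179.  25.] e0.000 [0.01, 0.47, -0.72, -2.94, -0.29, 1.45]
[570. 178.  25.] e0.000 [0.01, 0.48, -0.71, -2.93, -0.29, 1.44]
[578. 177.  25.] e0.000 [0.0, 0.49, -0.69, -2.92, -0.3, 1.44]
[585. 177.  25.] e0.000 [0.0, 0.5, -0.68, -2.92, -0.3, 1.44]
[590. 176.  25.] e0.000 [0.0, 0.5, -0.68, -2.92, -0.31, 1.44]
[{"slide": [-14, -2, 5], "dr": [0.0, -0.1, 0.0], "jaw": 0}, {"slide": [-22, -4, 11], "dr": [0.0, -0.2, 0.0], "jaw": 0}, {"slide": [-30, -6, 17], "dr": [0.0, -0.3, 0.0], "jaw": 0}, {"slide": [-38, -9, 22], "dr": [0.0, -0.3, 0.0], "jaw": 0}, {"slide": [-45, -10, 27], "dr": [0.0, -0.4, 0.0], "jaw": 0}, {"slide": [-52, -12, 32], "dr": [0.0, -0.5, 0.0], "jaw": 0}, {"slide": [-57, -13, 36], "dr": [0.0, -0.5, 0.0], "jaw": 0}, {"slide": [-61, -14, 39], "dr": [0.0, -0.6, 0.0], "jaw": 0}]
131 (np.float64(150.45038167938932), np.float64(103.50381679389312)) [765.7 287.9  48. ] dock 55.9 71.0
225 (np.float64(172.93333333333334), np.float64(158.05333333333334)) [566.2 198.4  48. ] dock -134.0 -37.3
```

step_arm(
  motion=[
    {"slide": [-12, -2, 5], "dr": [0, -0.1, 0], "jaw": 0},
    {"slide": [-21, -4, 11], "dr": [0, -0.2, 0], "jaw": 0},
    {"slide": [-30, -6, 17], "dr": [0, -0.3, 0], "jaw": 0},
    {"slide": [-38, -9, 22], "dr": [0, -0.3, 0], "jaw": 0},
    {"slide": [-45, -10, 27], "dr": [0, -0.4, 0], "jaw": 0},
    {"slide": [-52, -12, 32], "dr": [0, -0.5, 0], "jaw": 0},
    {"slide": [-57, -13, 36], "dr": [0, -0.5, 0], "jaw": 0},
    {"slide": [-61, -14, 39], "dr": [0, -0.6, 0], "jaw": 0},
  ],
)

```text
clock: 8.25
position: [591.6, 176.8, 26.1]
ee_rot: [-0.051, 0.937, 0.02, 0.344]
contact_force: [-5.6, -4.9, -1.0]
gripper_width: -0.1
grasp_force: 3.0
```

```bash
cat > tin.py <<'E'
from k import *
im=optics.get_image('top')[85:220,110:310]
h=cv2.cvtColor(im,cv2.COLOR_BGR2HSV); m=cv2.inRange(h,(18,140,120),(32,255,255)); n,l,S,c=cv2.connectedComponentsWithStats(m)
for i in range(1,n):
  if S[i,4]>20: u=(c[i][0]+110,c[i][1]+85); p=onz('top',u,48); q=p-C; print(S[i],p.round(1),'dock',(q[0]*np.cos(a)+q[1]*np.sin(a)).round(1),(-q[0]*np.sin(a)+q[1]*np.cos(a)).round(1))
E
python3 -c "
from tin import *
D=[-104,-102,-100,-98,-96,-94,-92,-92]
line([tp(dock(x,-57,25),6,40,90) for x in D],0)"
```

```text
[ 34  13  14  12 133] [765.9 288.2  48. ] dock 56.1 71.3
[62 44  9 16 98] [643.5 189.8  48. ] dock -56.3 -38.4
t 8.3 pos [592.  176.7  26. ] F [-3.3 -3.3 -1.9] w -0.1 g 2.2 q [-0.    0.5  -0.67 -2.9  -0.31  1.42]
tilt 40.4 phi -83.9
[594. 176.  25.] e0.000 [0.0, 0.5, -0.67, -2.91, -0.3, 1.43]
[596. 176.  25.] e0.000 [-0.0, 0.51, -0.66, -2.91, -0.3, 1.43]
[598. 175.  25.] e0.000 [-0.0, 0.51, -0.65, -2.91, -0.29, 1.43]
[600. 175.  25.] e0.000 [-0.0, 0.51, -0.65, -2.9, -0.29, 1.42]
[602. 175.  25.] e0.000 [-0.0, 0.51, -0.64, -2.9, -0.29, 1.42]
[604. 175.  25.] e0.000 [-0.0, 0.51, -0.64, -2.9, -0.28, 1.41]
[606. 175.  25.] e0.000 [-0.0, 0.51, -0.63, -2.89, -0.28, 1.41]
[606. 175.  25.] e0.000 [-0.0, 0.51, -0.63, -2.89, -0.28, 1.41]
[{"slide": [-1, -1, 2], "dr": [0.0, 0.0, 0.0], "jaw": 0}, {"slide": [-2, -2, 3], "dr": [0.0, 0.0, 0.0], "jaw": 0}, {"slide": [-4, -2, 5], "dr": [0.0, 0.0, 0.0], "jaw": 0}, {"slide": [-5, -2, 6], "dr": [0.0, 0.0, 0.0], "jaw": 0}, {"slide": [-7, -3, 7], "dr": [0.0, 0.0, 0.0], "jaw": 0}, {"slide": [-8, -3, 8], "dr": [0.0, 0.0, 0.0], "jaw": 0}, {"slide": [-10, -4, 10], "dr": [0.0, 0.0, 0.0], "jaw": 0}, {"slide": [-10, -4, 10], "dr": [0.0, 0.0, 0.0], "jaw": 0}]
```

step_arm(
  motion=[
    {"slide": [-1, -1, 1], "dr": [0, 0, 0], "jaw": 0},
    {"slide": [-2, -1, 2], "dr": [0, 0, 0], "jaw": 0},
    {"slide": [-3, -1, 3], "dr": [0, 0, 0], "jaw": 0},
    {"slide": [-4, -2, 4], "dr": [0, 0, 0], "jaw": 0},
    {"slide": [-5, -2, 5], "dr": [0, 0, 0], "jaw": 0},
    {"slide": [-5, -2, 5], "dr": [0, 0, 0], "jaw": 0},
    {"slide": [-6, -3, 6], "dr": [0, 0, 0], "jaw": 0},
    {"slide": [-6, -3, 6], "dr": [0, 0, 0], "jaw": 0},
  ],
)

```text
clock: 9.3
position: [600.7, 175.4, 26.0]
ee_rot: [-0.051, 0.937, 0.02, 0.345]
contact_force: [-4.7, -1.4, -1.7]
gripper_width: -0.0
grasp_force: 2.7
```

step_arm(
  motion=[
    {"slide": [-1, 0, 1], "dr": [0, 0, 0], "jaw": 0},
    {"slide": [-2, -1, 2], "dr": [0, 0, 0], "jaw": 0},
    {"slide": [-3, -1, 3], "dr": [0, 0, 0], "jaw": 0},
    {"slide": [-4, -1, 4], "dr": [0, 0, 0], "jaw": 0},
    {"slide": [-5, -1, 5], "dr": [0, 0, 0], "jaw": 0},
    {"slide": [-5, -1, 5], "dr": [0, 0, 0], "jaw": 0},
    {"slide": [-6, -2, 6], "dr": [0, 0, 0], "jaw": 0},
    {"slide": [-6, -2, 6], "dr": [0, 0, 0], "jaw": 0},
  ],
)

```text
clock: 10.3
position: [601.1, 175.1, 21.6]
ee_rot: [-0.054, 0.939, 0.02, 0.338]
contact_force: [-20.9, -1.2, 6.0]
gripper_width: -0.0
grasp_force: 10.8
```

```bash
python3 -c "
from tin import *
st(); im=optics.get_image('scene')
a1=cv2.resize(optics.get_image('top')[95:200,130:230],None,fx=4,fy=4,interpolation=cv2.INTER_CUBIC); b=cv2.resize(im[220:325,250:350],None,fx=4,fy=4,interpolation=cv2.INTER_CUBIC)
cv2.imwrite('pics/s3.png',np.hstack([a1,b]))"
```

```text
[ 34  13  14  12 133] [765.7 288.3  48. ] dock 55.9 71.4
[ 63  42   8  17 103] [650.1 188.9  48. ] dock -49.7 -38.7
t 10.35 pos [601.  175.1  21.6] F [-21.4  -1.6   6.5] w 0.2 g 10.7 q [-0.    0.51 -0.63 -2.85 -0.27  1.38]
tilt 39.6 phi -83.4
```

View pics/s3.png

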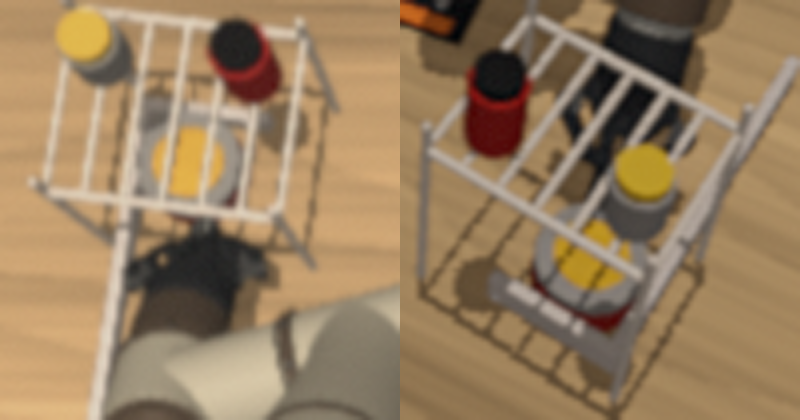

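The tin is home: force rises to 21 N, the lid (187,160) meets the stop in the top crop, and it lies along the fence. Backing off, then un-flipping the wrist towards the holder.

```bash
python3 - <<'E'
from k import *
s=st(); q=s["joints"]
T1=tp(dock(-140,-62,30),6,40,90); T2=tp(dock(-215,-70,70),6,38,90)
qa=ikT(T1,q).x; qb=ikT(T2,qa).x
V=tp([560,-150,250],4.8,0); r=ikT(V,[0,.35,0,0,-1.1,.1]); print("V",np.linalg.norm(r.fun),r.x.round(2),"b",qb.round(2))
Q=plan([q,qa,qb,[.1,.1,-.72,-2.3,-.6,1.2],[.08,.1,-.5,-1.3,-.75,.7],r.x]); print(len(Q))
np.save("Q.npy",Q)
for x in Q: T=T_of(x); print(T[:3,3].round(0).tolist(),"tz",T[:3,2].round(1).tolist(),"cam",(T@[81,0,-142,1])[:3].round(0).tolist(),"w",fk(x,P0,-1,True)[2][1].round(0).tolist())
nxt(0)
E
```

```text
t 10.45 pos [601.1 175.1  21.6] F [-21.6  -1.    6.3] w -0.0 g 10.7 q [-0.    0.51 -0.63 -2.85 -0.27  1.38]
tilt 39.6 phi -83.4
V 2.4518829485567472e-15 [ 0.02  0.3  -0.08 -0.   -1.2   0.07] b [ 0.    0.28 -0.83 -2.85 -0.21  1.36]
23
[601.0, 175.0, 22.0] tz [0.6, 0.1, -0.8] cam [449.0, 157.0, 80.0] w [453.0, -0.0, 271.0]
[555.0, 174.0, 31.0] tz [0.6, 0.1, -0.8] cam [402.0, 158.0, 88.0] w [394.0, -2.0, 272.0]
[513.0, 174.0, 49.0] tz [0.6, 0.1, -0.8] cam [363.0, 158.0, 111.0] w [364.0, -1.0, 298.0]
[482.0, 177.0, 82.0] tz [0.6, 0.1, -0.8] cam [329.0, 158.0, 139.0] w [338.0, 3.0, 335.0]
[488.0, 195.0, 117.0] tz [0.7, 0.1, -0.7] cam [332.0, 162.0, 155.0] w [334.0, 10.0, 356.0]
[494.0, 215.0, 149.0] tz [0.8, 0.2, -0.6] cam [338.0, 168.0, 169.0] w [333.0, 16.0, 372.0]
[496.0, 236.0, 178.0] tz [0.8, 0.3, -0.5] cam [344.0, 174.0, 182.0] w [333.0, 22.0, 386.0]
[494.0, 257.0, 205.0] tz [0.8, 0.4, -0.4] cam [350.0, 180.0, 194.0] w [335.0, 28.0, 398.0]
[486.0, 277.0, 227.0] tz [0.8, 0.5, -0.4] cam [354.0, 184.0, 204.0] w [339.0, 33.0, 411.0]
[474.0, 284.0, 229.0] tz [0.8, 0.6, -0.3] cam [356.0, 
[... 1214 characters left out ...]
0, 549.0]
t 10.45 pos [601.1 175.1  21.6] F [-21.6  -1.    6.3] w -0.0 g 10.7 q [-0.    0.51 -0.63 -2.85 -0.27  1.38]
tilt 39.6 phi -83.4
want [600.9 175.2  22. ] [-0.    0.51 -0.63 -2.85 -0.27  1.38]
[{"slide": [29, 5, -37], "dr": [0.1, -0.0, 0.1], "jaw": 0}, {"slide": [50, 9, -77], "dr": [0.1, 0.2, 0.1], "jaw": 0}, {"slide": [53, 16, -122], "dr": [-0.0, -0.0, -0.1], "jaw": 0}, {"slide": [24, 32, -144], "dr": [-0.3, -0.9, -0.6], "jaw": 0}, {"slide": [-2, 52, -163], "dr": [-0.7, -1.7, -1.2], "jaw": 0}, {"slide": [-25, 73, -183], "dr": [-1.1, -2.5, -1.7], "jaw": 0}, {"slide": [-42, 94, -203], "dr": [-1.5, -3.2, -2.3], "jaw": 0}, {"slide": [-52, 115, -224], "dr": [-2.1, -3.8, -3.0], "jaw": 0}]
```

step_arm(
  motion=[
    {"slide": [29, 5, -37], "dr": [0.1, 0, 0.1], "jaw": 0},
    {"slide": [50, 9, -77], "dr": [0.1, 0.2, 0.1], "jaw": 0},
    {"slide": [53, 16, -122], "dr": [0, 0, -0.1], "jaw": 0},
    {"slide": [24, 32, -144], "dr": [-0.3, -0.9, -0.6], "jaw": 0},
    {"slide": [-2, 52, -163], "dr": [-0.7, -1.7, -1.2], "jaw": 0},
    {"slide": [-25, 73, -183], "dr": [-1.1, -2.5, -1.7], "jaw": 0},
    {"slide": [-42, 94, -203], "dr": [-1.5, -3.2, -2.3], "jaw": 0},
    {"slide": [-52, 115, -224], "dr": [-2.1, -3.8, -3.0], "jaw": 0},
  ],
)

```text
clock: 11.45
position: [493.2, 277.5, 233.4]
ee_rot: [-0.285, 0.767, 0.096, 0.567]
contact_force: [0.4, 0.6, 0.6]
gripper_width: 0.3
grasp_force: 0.0
```

```bash
python3 -c "
from k import *
nxt(8,50)"
```

```text
t 11.45 pos [493.2 277.5 233.4] F [0.4 0.6 0.6] w 0.3 g 0.0 q [ 0.09  0.11 -0.73 -2.37 -0.6   1.24]
tilt 70.2 phi -30.8
want [485.9 277.2 227. ] [ 0.1   0.1  -0.73 -2.36 -0.58  1.22]
[{"slide": [6, 17, -11], "dr": [-0.7, -0.1, -0.6], "jaw": 50}, {"slide": [19, 20, -22], "dr": [-1.5, -0.2, -1.3], "jaw": 50}, {"slide": [38, 12, -33], "dr": [-2.2, -0.0, -1.9], "jaw": 50}, {"slide": [58, -8, -45], "dr": [-2.8, 0.3, -2.5], "jaw": 50}, {"slide": [75, -38, -57], "dr": [-3.4, 0.7, -3.1], "jaw": 50}, {"slide": [88, -75, -69], "dr": [-3.9, 1.3, -3.8], "jaw": 50}, {"slide": [101, -119, -80], "dr": [-4.5, 2.0, -4.4], "jaw": 50}, {"slide": [111, -164, -91], "dr": [-4.9, 2.7, -4.8], "jaw": 50}]
```

step_arm(
  motion=[
    {"slide": [6, 17, -11], "dr": [-0.7, -0.1, -0.6], "jaw": 50},
    {"slide": [19, 20, -22], "dr": [-1.5, -0.2, -1.3], "jaw": 50},
    {"slide": [38, 12, -33], "dr": [-2.2, 0, -1.9], "jaw": 50},
    {"slide": [58, -8, -45], "dr": [-2.8, 0.3, -2.5], "jaw": 50},
    {"slide": [75, -38, -57], "dr": [-3.4, 0.7, -3.1], "jaw": 50},
    {"slide": [88, -75, -69], "dr": [-3.9, 1.3, -3.8], "jaw": 50},
    {"slide": [101, -119, -80], "dr": [-4.5, 2.0, -4.4], "jaw": 50},
    {"slide": [111, -164, -91], "dr": [-4.9, 2.7, -4.8], "jaw": 50},
  ],
)

```text
clock: 12.45
position: [486.9, 61.8, 190.4]
ee_rot: [0.696, -0.649, -0.102, -0.29]
contact_force: [0.8, 0.5, -0.6]
gripper_width: 50.3
grasp_force: 0.0
```

```bash
python3 -c "
from k import *
nxt(16,50)"
```

```text
t 12.45 pos [486.9  61.8 190.4] F [ 0.8  0.5 -0.6] w 50.3 g 0.0 q [ 0.06  0.15 -0.33 -0.72 -0.92  0.41]
tilt 35.8 phi 9.3
want [487.3  63.6 190.3] [ 0.06  0.15 -0.33 -0.72 -0.91  0.41]
[{"slide": [34, -15, -22], "dr": [-0.5, 0.7, -0.2], "jaw": 50}, {"slide": [69, -32, -49], "dr": [-1.0, 1.5, -0.2], "jaw": 50}, {"slide": [101, -49, -77], "dr": [-1.4, 2.2, -0.2], "jaw": 50}, {"slide": [130, -67, -108], "dr": [-1.8, 3.0, -0.2], "jaw": 50}, {"slide": [156, -87, -142], "dr": [-2.1, 3.9, -0.1], "jaw": 50}, {"slide": [158, -88, -145], "dr": [-2.1, 3.9, -0.1], "jaw": 50}, {"slide": [158, -88, -145], "dr": [-2.1, 3.9, -0.1], "jaw": 50}, {"slide": [158, -88, -145], "dr": [-2.1, 3.9, -0.1], "jaw": 50}]
```

step_arm(
  motion=[
    {"slide": [34, -15, -22], "dr": [-0.5, 0.7, -0.2], "jaw": 50},
    {"slide": [69, -32, -49], "dr": [-1.0, 1.5, -0.2], "jaw": 50},
    {"slide": [101, -49, -77], "dr": [-1.4, 2.2, -0.2], "jaw": 50},
    {"slide": [130, -67, -108], "dr": [-1.8, 3.0, -0.2], "jaw": 50},
    {"slide": [156, -87, -142], "dr": [-2.1, 3.9, -0.1], "jaw": 50},
    {"slide": [158, -88, -145], "dr": [-2.1, 3.9, -0.1], "jaw": 50},
    {"slide": [158, -88, -145], "dr": [-2.1, 3.9, -0.1], "jaw": 50},
    {"slide": [158, -88, -145], "dr": [-2.1, 3.9, -0.1], "jaw": 50},
  ],
)

```text
clock: 13.45
position: [556.9, -148.9, 247.5]
ee_rot: [0.736, -0.677, -0.004, -0.004]
contact_force: [0.0, -0.8, 0.9]
gripper_width: 50.2
grasp_force: 0.0
```

```bash
python3 -c "
from k import *
s=st(); im=optics.get_image('wrist'); np.save('w2.npy',tool(s)); cv2.imwrite('pics/w2r.png',im); cv2.imwrite('pics/w2.png',cv2.resize(im,(800,600),interpolation=cv2.INTER_CUBIC))"
```

```text
t 13.45 pos [ 556.9 -148.9  247.5] F [ 0.  -0.8  0.9] w 50.2 g 0.0 q [ 0.01  0.29 -0.08 -0.01 -1.2   0.07]
tilt 0.6 phi 4.8
```

View pics/w2.png

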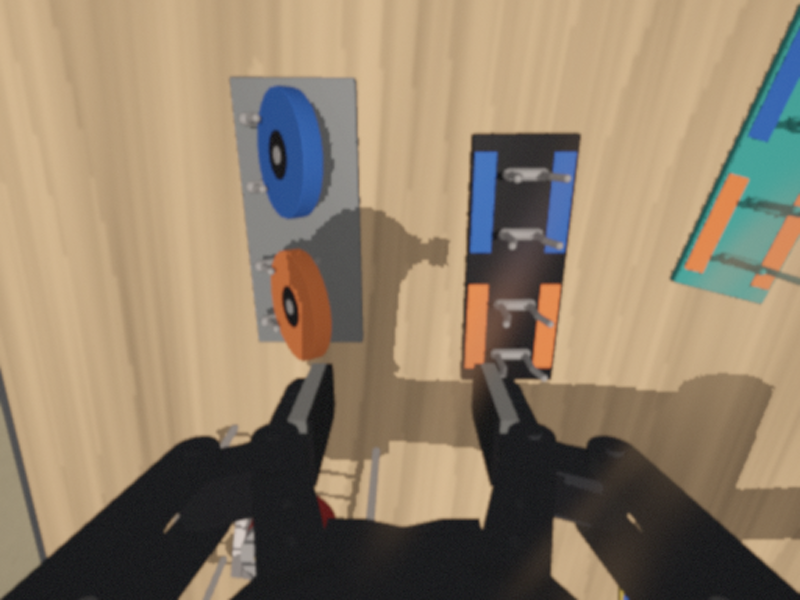

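Wrist view (800x600):
- **Holder corners:** (231,78), (356,78), (363,341), (259,342)
- **Hubs:** blue (278,155), orange (290,306)
- **Rack corners:** (472,134), (579,134), (552,378), (462,378)

The fingers straddle the gap between the two. Fitting both poses.

```bash
cat > fit.py <<'E'
from k import *
def fitrect(T,uv,obj,x0):
    uv=np.array(uv,float)/1.5625
    def f(v):
        c,s_=np.cos(v[2]),np.sin(v[2])
        return np.concatenate([proj("wrist",[v[0]+c*o[0]-s_*o[1],v[1]+s_*o[0]+c*o[1],o[2]],T)-u for o,u in zip(obj,uv)])
    r=least_squares(f,x0); return r.x,r.fun.round(1)
n=np.array([np.cos(np.radians(35)),0,np.sin(np.radians(35))])
E
python3 - <<'E'
from fit import *
T=np.load("w2.npy")
hub=lambda y:(7*n[0],y,60+7*n[2])
H,e=fitrect(T,[(231,78),(356,78),(363,341),(259,342),(278,155),(290,306)],[(50,-115,10),(-50,-115,10),(-50,115,10),(50,115,10),hub(-57.5),hub(57.5)],[642,-159,.08]); print("H",H[:2].round(1),np.degrees(H[2]).round(2),e)
K,e=fitrect(T,[(472,134),(579,134),(552,378),(462,378)],[(45,-115,9),(-45,-115,9),(-45,115,9),(45,115,9)],[451,-134,.08]); print("K",K[:2].round(1),np.degrees(K[2]).round(2),e)
np.savez("fit.npz",H=H,K=K)
d=np.radians
for nm,F in(("H",H),("K",K)):
  for s in(1,-1): print(nm,s,(F[:2]+57.5*s*np.array([-np.sin(F[2]),np.cos(F[2])])).round(1))
# grasp poses: tool dir in disc plane rotated by beta about disc axis
u=np.array([-np.sin(d(35)),0,np.cos(d(35))]); Rz=rot('z',H[2])
for s in(1,-1):
  c=np.array([*(H[:2]+57.5*s*np.array([-np.sin(H[2]),np.cos(H[2])])),60])
  for b in(-25,-15,0,15,25,35):
    z=Rz@(-u*np.cos(d(b))+np.array([0,np.sin(d(b)),0])); y=-(Rz@n); x=np.cross(y,z)
    G=np.eye(4); G[:3,0],G[:3,1],G[:3,2]=x,y,z; G[:3,3]=c-z*6
    best=min((ikT(G,q0) for q0 in([.05,.45,-.35,-.3,-.3,.4],[.1,.45,-.5,.5,-.3,-.4],[-.2,.5,-.26,-.6,-.3,.8])),key=lambda r:r.cost)
    print(s,b,"e",np.linalg.norm(best.fun).round(4),best.x.round(2),"tz",z.round(2))
E
```

```text
H [ 642.9 -158.2] 4.42 [-0.1 -1.4  1.8 -0.8  1.4  1.7  0.8  0.7 -1.9  0.2 -1.4  0.7]
K [ 453.6 -132.9] 5.4 [-1.  -0.7  1.3 -1.5  0.2  1.4 -0.6  2. ]
H 1 [ 638.5 -100.9]
H -1 [ 647.3 -215.5]
K 1 [448.2 -75.6]
K -1 [ 459.  -190.1]
1 -25 e 0.1531 [-0.08  0.46 -0.82  2.05 -0.47 -2.02] tz [ 0.55 -0.38 -0.74]
1 -15 e 0.2083 [-0.18  0.43 -0.79  2.05 -0.23 -1.88] tz [ 0.57 -0.22 -0.79]
1 0 e 0.0478 [ 0.02  0.43 -0.39 -0.52 -0.16  0.56] tz [ 0.57  0.04 -0.82]
1 15 e 0.0 [-0.19  0.47 -0.21 -0.9  -0.53  1.06] tz [ 0.53  0.3  -0.79]
1 25 e 0.0 [-0.3   0.53 -0.12 -0.98 -0.78  1.2 ] tz [ 0.49  0.46 -0.74]
1 35 e 0.0 [-0.37  0.61 -0.03 -1.03 -1.    1.27] tz [ 0.42  0.61 -0.67]
-1 -25 e 0.2145 [-0.29  0.48 -0.74  2.05 -0.34 -1.82] tz [ 0.55 -0.38 -0.74]
-1 -15 e 0.2062 [-0.14  0.48 -0.34 -0.45 -0.16  0.62] tz [ 0.57 -0.22 -0.79]
-1 0 e 0.0 [-0.2   0.48 -0.27 -0.6  -0.28  0.81] tz [ 0.57  0.04 -0.82]
-1 15 e 0.0 [-0.38  0.54 -0.08 -0.85 -0.69  1.15] tz [ 0.53  0.3  -0.79]
-1 25 e 0.0 [-0.46  0.61  0.03 -0.91 -0.92  1.23] tz [ 0.49  0.46 -0.74]
-1 35 e 0.0 [-0.52  0.69  0.13 -0.95 -1.14  1.27] tz [ 0.42  0.61 -0.67]
```

```bash
cat > disc.py <<'E'
from fit import *
from scipy.spatial.transform import Slerp
d=np.radians
H=np.array([642.7,-158.7,d(4.55)]); K=np.array([452.3,-133.6,d(5.25)])
u=np.array([-np.sin(d(35)),0,np.cos(d(35))])
def ctr(F,s,z): return np.array([*(F[:2]+57.5*s*np.array([-np.sin(F[2]),np.cos(F[2])])),z])
def grasp(s,b,back,off=8,up=0):
    Rz=rot('z',H[2]); z=Rz@(-u*np.cos(d(b))+np.array([0,np.sin(d(b)),0])); y=-(Rz@n); G=np.eye(4)
    G[:3,0],G[:3,1],G[:3,2]=np.cross(y,z),y,z; G[:3,3]=ctr(H,s,60)-z*(off+back)+Rz@u*up; return G
def slot(s,h,off=8,dx=0,dy=0):
    T=tp([0,0,0],np.degrees(K[2]),0); c=ctr(K,s,58+off+h); c[:2]+=rot('z',K[2])[:2,:2]@[dx,dy]; T[:3,3]=c; return T
def mid(A,B,f):
    T=np.eye(4); T[:3,3]=A[:3,3]*(1-f)+B[:3,3]*f; T[:3,:3]=Slerp([0,1],R.from_matrix([A[:3,:3],B[:3,:3]]))(f).as_matrix(); return T
def seq(A,B,k): return [mid(A,B,(i+1)/k) for i in range(k)]
def now(): return tool(arm.read_state())
E
python3 -c "
from disc import *
B=grasp(1,15,70); line(seq(now(),B,7)+[B],50)"
```

```text
t 13.5 pos [ 557.  -149.   247.6] F [ 0.2 -0.2 -0.6] w 50.1 g 0.0 q [ 0.01  0.29 -0.08 -0.01 -1.2   0.07]
tilt 0.6 phi 4.8
[ 563. -146.  230.] e0.000 [-0.0, 0.28, -0.13, -0.06, -1.08, 0.12]
[ 568. -142.  212.] e0.000 [-0.02, 0.27, -0.18, -0.12, -0.96, 0.19]
[ 574. -139.  194.] e0.000 [-0.05, 0.27, -0.22, -0.2, -0.85, 0.28]
[ 580. -135.  176.] e0.000 [-0.07, 0.28, -0.25, -0.3, -0.75, 0.39]
[ 585. -132.  158.] e0.000 [-0.11, 0.29, -0.26, -0.44, -0.67, 0.55]
[ 591. -128.  140.] e0.000 [-0.16, 0.32, -0.26, -0.61, -0.63, 0.75]
[ 597. -125.  122.] e0.000 [-0.23, 0.35, -0.25, -0.81, -0.61, 0.98]
[ 597. -125.  122.] e0.000 [-0.23, 0.35, -0.25, -0.81, -0.61, 0.98]
[{"slide": [-3, -6, 18], "dr": [0.6, -0.2, -0.1], "jaw": 50}, {"slide": [-6, -12, 36], "dr": [1.2, -0.5, -0.2], "jaw": 50}, {"slide": [-8, -18, 54], "dr": [1.9, -0.7, -0.2], "jaw": 50}, {"slide": [-11, -24, 72], "dr": [2.5, -1.0, -0.3], "jaw": 50}, {"slide": [-14, -30, 90], "dr": [3.1, -1.2, -0.4], "jaw": 50}, {"slide": [-17, -36, 108], "dr": [3.7, -1.5, -0.5], "jaw": 50}, {"slide": [-19, -42, 126], "dr": [4.4, -1.7, -0.6], "jaw": 50}, {"slide": [-19, -42, 126], "dr": [4.4, -1.7, -0.6], "jaw": 50}]
```

step_arm(
  motion=[
    {"slide": [-3, -6, 18], "dr": [0.6, -0.2, -0.1], "jaw": 50},
    {"slide": [-6, -12, 36], "dr": [1.2, -0.5, -0.2], "jaw": 50},
    {"slide": [-8, -18, 54], "dr": [1.9, -0.7, -0.2], "jaw": 50},
    {"slide": [-11, -24, 72], "dr": [2.5, -1.0, -0.3], "jaw": 50},
    {"slide": [-14, -30, 90], "dr": [3.1, -1.2, -0.4], "jaw": 50},
    {"slide": [-17, -36, 108], "dr": [3.7, -1.5, -0.5], "jaw": 50},
    {"slide": [-19, -42, 126], "dr": [4.4, -1.7, -0.6], "jaw": 50},
    {"slide": [-19, -42, 126], "dr": [4.4, -1.7, -0.6], "jaw": 50},
  ],
)

```text
clock: 14.5
position: [596.2, -126.8, 120.1]
ee_rot: [0.721, -0.612, 0.114, -0.303]
contact_force: [0.4, -0.8, -0.2]
gripper_width: 49.9
grasp_force: 0.0
```

```bash
python3 -c "
from disc import *
B=grasp(1,15,0); line(seq(now(),B,6)+[B]*2,50)
T=now();im=optics.get_image('wrist');np.save('w3.npy',T);cv2.imwrite('pics/w3.png',im)
c=ctr(H,1,60); Rz=rot('z',H[2]); print('hub pred',proj('wrist',c+Rz@n*7,T).round(1),'rim top',proj('wrist',c+Rz@u*45+Rz@n*7,T).round(1),'c',proj('wrist',c,T).round(1))"
```

```text
t 14.5 pos [ 596.2 -126.8  120.1] F [ 0.4 -0.8 -0.2] w 49.9 g 0.0 q [-0.23  0.35 -0.26 -0.81 -0.6   0.99]
tilt 37.8 phi 13.2
[ 602. -123.  111.] e0.000 [-0.22, 0.37, -0.25, -0.83, -0.59, 1.01]
[ 609. -119.  102.] e0.000 [-0.22, 0.39, -0.24, -0.84, -0.58, 1.02]
[ 615. -115.   93.] e0.000 [-0.21, 0.41, -0.24, -0.85, -0.57, 1.03]
[ 621. -111.   84.] e0.000 [-0.2, 0.43, -0.23, -0.87, -0.56, 1.04]
[ 628. -108.   75.] e0.000 [-0.2, 0.45, -0.22, -0.88, -0.55, 1.05]
[ 634. -104.   66.] e0.000 [-0.19, 0.47, -0.21, -0.89, -0.54, 1.06]
[ 634. -104.   66.] e0.000 [-0.19, 0.47, -0.21, -0.89, -0.54, 1.06]
[ 634. -104.   66.] e0.000 [-0.19, 0.47, -0.21, -0.89, -0.54, 1.06]
[{"slide": [0, 0, 12], "dr": [-0.0, -0.0, 0.0], "jaw": 50}, {"slide": [-1, 0, 23], "dr": [-0.0, -0.0, 0.0], "jaw": 50}, {"slide": [-1, -1, 35], "dr": [-0.0, -0.0, 0.0], "jaw": 50}, {"slide": [-2, -1, 46], "dr": [-0.0, -0.0, 0.0], "jaw": 50}, {"slide": [-2, -1, 58], "dr": [-0.0, -0.0, 0.0], "jaw": 50}, {"slide": [-2, -1, 69], "dr": [-0.0, -0.0, 0.0], "jaw": 50}, {"slide": [-2, -1, 69], "dr": [-0.0, -0.0, 0.0], "jaw": 50}, {"slide": [-2, -1, 69], "dr": [-0.0, -0.0, 0.0], "jaw": 50}]
hub pred [247.3 199.5] rim top [245.1 236.7] c [255.6 199.5]
```

View pics/w3.png

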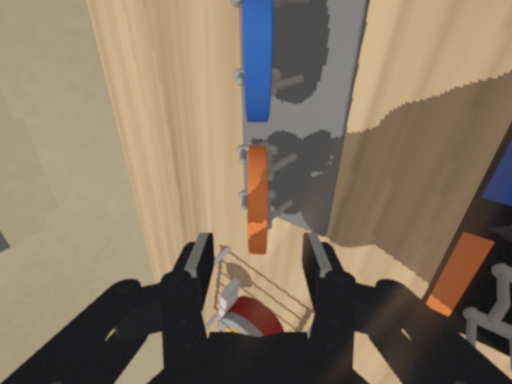

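The wrist view shows the orange disc edge-on at column 257, centred between the fingers (column 258), spanning rows 145–252 with 199 predicted for its centre. Aligned, so descending and gripping.

step_arm(
  motion=[
    {"slide": [0, 0, 12], "dr": [0, 0, 0], "jaw": 50},
    {"slide": [-1, 0, 23], "dr": [0, 0, 0], "jaw": 50},
    {"slide": [-1, 0, 35], "dr": [0, 0, 0], "jaw": 50},
    {"slide": [-2, -1, 46], "dr": [0, 0, 0], "jaw": 50},
    {"slide": [-2, -1, 58], "dr": [0, 0, 0], "jaw": 50},
    {"slide": [-2, -1, 69], "dr": [0, 0, 0], "jaw": 50},
    {"slide": [-2, -1, 69], "dr": [0, 0, 0], "jaw": 10},
    {"slide": [-2, -1, 69], "dr": [0, 0, 0], "jaw": 10},
  ],
)

```text
clock: 15.55
position: [635.1, -103.4, 68.5]
ee_rot: [0.722, -0.61, 0.115, -0.304]
contact_force: [-1.2, -0.4, -1.5]
gripper_width: 14.0
grasp_force: 2.7
```

step_arm(
  motion=[
    {"slide": [0, 0, 0], "dr": [0, 0, 0], "jaw": 8},
    {"slide": [0, 0, 0], "dr": [0, 0, 0], "jaw": 8},
    {"slide": [0, 0, 0], "dr": [0, 0, 0], "jaw": 8},
    {"slide": [0, 0, 0], "dr": [0, 0, 0], "jaw": 8},
    {"slide": [0, 0, 0], "dr": [0, 0, 0], "jaw": 8},
    {"slide": [0, 0, 0], "dr": [0, 0, 0], "jaw": 8},
    {"slide": [0, 0, 0], "dr": [0, 0, 0], "jaw": 8},
    {"slide": [0, 0, 0], "dr": [0, 0, 0], "jaw": 8},
  ],
)

```text
clock: 16.55
position: [635.0, -103.3, 68.3]
ee_rot: [0.722, -0.61, 0.115, -0.304]
contact_force: [-2.3, -1.6, 0.9]
gripper_width: 13.3
grasp_force: 59.0
```

```bash
python3 -c "
from disc import *
A=now(); Rz=rot('z',H[2]); print('along n err',((A[:3,3]-ctr(H,1,60))@(Rz@n)).round(1),'along -z',((ctr(H,1,60)-A[:3,3])@A[:3,2]).round(1))
B=A.copy(); B[:3,3]+=Rz@u*100; line(seq(A,B,7)+[B],8)"
```

```text
along n err 2.1 along -z 8.8
t 16.55 pos [ 635.  -103.3   68.3] F [-2.3 -1.6  0.9] w 13.3 g 59.0 q [-0.19  0.46 -0.22 -0.89 -0.53  1.06]
tilt 37.9 phi 13.5
[ 627. -104.   80.] e0.000 [-0.19, 0.44, -0.23, -0.88, -0.54, 1.05]
[ 619. -105.   92.] e0.000 [-0.19, 0.41, -0.24, -0.86, -0.55, 1.02]
[ 610. -105.  103.] e0.000 [-0.19, 0.38, -0.26, -0.84, -0.56, 1.0]
[ 602. -106.  115.] e0.000 [-0.19, 0.35, -0.27, -0.82, -0.57, 0.98]
[ 594. -107.  127.] e0.000 [-0.19, 0.33, -0.28, -0.8, -0.58, 0.96]
[ 586. -107.  139.] e0.000 [-0.19, 0.3, -0.29, -0.78, -0.59, 0.93]
[ 578. -108.  150.] e0.000 [-0.19, 0.27, -0.3, -0.76, -0.61, 0.91]
[ 578. -108.  150.] e0.000 [-0.19, 0.27, -0.3, -0.76, -0.61, 0.91]
[{"slide": [-4, 0, -14], "dr": [0.0, 0.0, 0.0], "jaw": 8}, {"slide": [-7, 0, -28], "dr": [0.0, 0.0, 0.0], "jaw": 8}, {"slide": [-11, 0, -41], "dr": [0.0, 0.0, 0.0], "jaw": 8}, {"slide": [-15, 0, -55], "dr": [0.0, 0.0, 0.0], "jaw": 8}, {"slide": [-18, -1, -69], "dr": [0.0, 0.0, 0.0], "jaw": 8}, {"slide": [-22, -1, -83], "dr": [0.0, 0.0, 0.0], "jaw": 8}, {"slide": [-25, -1, -97], "dr": [0.0, 0.0, 0.0], "jaw": 8}, {"slide": [-25, -1, -97], "dr": [0.0, 0.0, -0.0], "jaw": 8}]
```

step_arm(
  motion=[
    {"slide": [-4, 0, -14], "dr": [0, 0, 0], "jaw": 8},
    {"slide": [-7, 0, -28], "dr": [0, 0, 0], "jaw": 8},
    {"slide": [-11, 0, -41], "dr": [0, 0, 0], "jaw": 8},
    {"slide": [-15, 0, -55], "dr": [0, 0, 0], "jaw": 8},
    {"slide": [-18, 0, -69], "dr": [0, 0, 0], "jaw": 8},
    {"slide": [-22, 0, -83], "dr": [0, 0, 0], "jaw": 8},
    {"slide": [-25, 0, -97], "dr": [0, 0, 0], "jaw": 8},
    {"slide": [-25, 0, -97], "dr": [0, 0, 0], "jaw": 8},
  ],
)

```text
clock: 17.55
position: [577.3, -108.6, 151.5]
ee_rot: [0.722, -0.61, 0.116, -0.304]
contact_force: [0.2, 0.2, -0.7]
gripper_width: 13.2
grasp_force: 58.9
```

```bash
python3 -c "
from disc import *
A=now(); B=slot(1,85,9); line(seq(A,B,7)+[B],8)"
```

```text
t 17.55 pos [ 577.3 -108.6  151.5] F [ 0.2  0.2 -0.7] w 13.2 g 58.9 q [-0.19  0.27 -0.3  -0.76 -0.61  0.91]
tilt 38.0 phi 13.5
[ 559. -104.  152.] e0.000 [-0.11, 0.24, -0.35, -0.59, -0.59, 0.7]
[540. -99. 152.] e0.000 [-0.04, 0.21, -0.4, -0.43, -0.59, 0.51]
[521. -95. 152.] e0.000 [0.01, 0.19, -0.44, -0.3, -0.62, 0.33]
[503. -90. 152.] e0.000 [0.07, 0.18, -0.47, -0.18, -0.67, 0.19]
[484. -86. 152.] e0.000 [0.11, 0.17, -0.49, -0.1, -0.73, 0.07]
[466. -81. 152.] e0.000 [0.15, 0.17, -0.5, -0.04, -0.81, -0.02]
[447. -76. 152.] e0.000 [0.19, 0.17, -0.51, 0.0, -0.89, -0.1]
[447. -76. 152.] e0.000 [0.19, 0.17, -0.51, 0.0, -0.89, -0.1]
[{"slide": [-9, 15, -9], "dr": [-0.6, 0.2, 0.1], "jaw": 8}, {"slide": [-17, 29, -17], "dr": [-1.3, 0.5, 0.2], "jaw": 8}, {"slide": [-26, 44, -26], "dr": [-1.9, 0.7, 0.2], "jaw": 8}, {"slide": [-35, 59, -35], "dr": [-2.5, 1.0, 0.3], "jaw": 8}, {"slide": [-43, 74, -44], "dr": [-3.2, 1.2, 0.4], "jaw": 8}, {"slide": [-52, 88, -52], "dr": [-3.8, 1.5, 0.5], "jaw": 8}, {"slide": [-61, 103, -61], "dr": [-4.4, 1.7, 0.5], "jaw": 8}, {"slide": [-61, 103, -61], "dr": [-4.4, 1.7, 0.5], "jaw": 8}]
```

step_arm(
  motion=[
    {"slide": [-9, 15, -9], "dr": [-0.6, 0.2, 0.1], "jaw": 8},
    {"slide": [-17, 29, -17], "dr": [-1.3, 0.5, 0.2], "jaw": 8},
    {"slide": [-26, 44, -26], "dr": [-1.9, 0.7, 0.2], "jaw": 8},
    {"slide": [-35, 59, -35], "dr": [-2.5, 1.0, 0.3], "jaw": 8},
    {"slide": [-43, 74, -44], "dr": [-3.2, 1.2, 0.4], "jaw": 8},
    {"slide": [-52, 88, -52], "dr": [-3.8, 1.5, 0.5], "jaw": 8},
    {"slide": [-61, 103, -61], "dr": [-4.4, 1.7, 0.5], "jaw": 8},
    {"slide": [-61, 103, -61], "dr": [-4.4, 1.7, 0.5], "jaw": 8},
  ],
)

```text
clock: 18.55
position: [447.2, -75.0, 150.5]
ee_rot: [0.741, -0.671, -0.001, -0.003]
contact_force: [0.6, 0.3, -0.8]
gripper_width: 13.3
grasp_force: 58.9
```

```bash
python3 -c "
from disc import *
s=st(); A=now(); im=optics.get_image('wrist'); cv2.imwrite('pics/w4r.png',im); np.save('w4.npy',A)
cv2.imwrite('pics/w4.png',cv2.resize(im[0:290,60:446],None,fx=2,fy=2,interpolation=cv2.INTER_CUBIC))
o=rot('z',K[2])
for s_ in(1,-1):
  print('tips',[ (proj('wrist',ctr(K,s_,63)+o@np.array([sx*15,sy*25,0]),A)*2-[120,0]).round(0).tolist() for sx in(1,-1) for sy in(1,-1)])
print('corners',[(proj('wrist',[*(K[:2]+o[:2,:2]@[sx*45,sy*115]),9],A)*2-[120,0]).round(0).tolist() for sx in(1,-1) for sy in(1,-1)])"
```

```text
t 18.55 pos [447.2 -75.  150.5] F [ 0.6  0.3 -0.8] w 13.3 g 58.9 q [ 0.19  0.18 -0.51 -0.01 -0.88 -0.09]
tilt 0.3 phi 5.6
tips [[362.0, 434.0], [361.0, 325.0], [429.0, 435.0], [433.0, 326.0]]
tips [[359.0, 159.0], [357.0, 7.0], [437.0, 160.0], [442.0, 8.0]]
corners [[315.0, 446.0], [294.0, -43.0], [476.0, 447.0], [505.0, -42.0]]
```

View pics/w4.png

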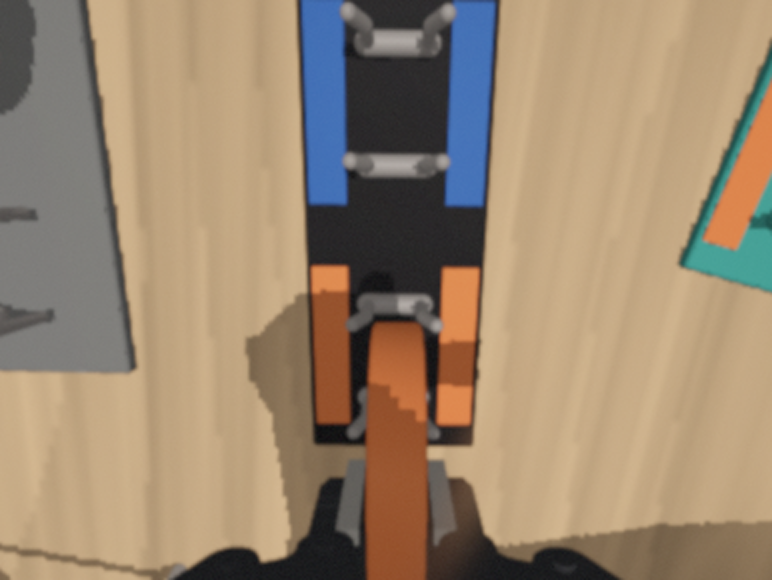

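The last allowed view shows the disc (columns 367–427) centred between the orange tine tips (355,325)/(435,325) and (355,434)/(434,434). They lie within about 1 mm of the predicted positions, so lowering.

```bash
sed -i 's/^H=np.array(\[642.7,-158.7,d(4.55)\]); K=.*/H=np.array([642.7,-158.7,d(4.55)]); K=np.array([453.0,-133.6,d(5.25)])/' disc.py; python3 -c "
from disc import *
A=now(); B=slot(1,3,9); line(seq(A,B,7)+[B],8)"
```

```text
t 18.6 pos [447.5 -75.3 150.6] F [ 0.3 -0.1 -0. ] w 13.0 g 58.9 q [ 0.19  0.18 -0.51 -0.01 -0.88 -0.09]
tilt 0.4 phi 5.6
[448. -75. 139.] e0.000 [0.19, 0.19, -0.53, -0.01, -0.85, -0.09]
[448. -76. 128.] e0.000 [0.19, 0.21, -0.54, -0.01, -0.82, -0.09]
[448. -76. 116.] e0.000 [0.19, 0.22, -0.56, -0.0, -0.79, -0.09]
[448. -76. 105.] e0.000 [0.19, 0.24, -0.57, -0.0, -0.76, -0.09]
[448. -76.  93.] e0.000 [0.19, 0.26, -0.58, -0.0, -0.73, -0.1]
[448. -76.  82.] e0.000 [0.19, 0.28, -0.6, -0.0, -0.69, -0.1]
[448. -76.  70.] e0.000 [0.19, 0.3, -0.61, -0.0, -0.66, -0.1]
[448. -76.  70.] e0.000 [0.19, 0.3, -0.61, -0.0, -0.66, -0.1]
[{"slide": [0, 0, 12], "dr": [-0.0, 0.0, 0.0], "jaw": 8}, {"slide": [0, 0, 23], "dr": [-0.0, 0.0, 0.0], "jaw": 8}, {"slide": [1, 0, 35], "dr": [-0.0, 0.0, 0.0], "jaw": 8}, {"slide": [1, 0, 46], "dr": [-0.0, 0.0, 0.0], "jaw": 8}, {"slide": [1, 0, 58], "dr": [-0.0, 0.0, 0.0], "jaw": 8}, {"slide": [1, 0, 69], "dr": [-0.0, 0.0, 0.0], "jaw": 8}, {"slide": [1, 0, 81], "dr": [-0.0, 0.0, 0.0], "jaw": 8}, {"slide": [1, 0, 81], "dr": [-0.0, 0.0, 0.0], "jaw": 8}]
```

step_arm(
  motion=[
    {"slide": [0, 0, 12], "dr": [0, 0, 0], "jaw": 8},
    {"slide": [0, 0, 24], "dr": [0, 0, 0], "jaw": 8},
    {"slide": [1, 0, 36], "dr": [0, 0, 0], "jaw": 8},
    {"slide": [1, 0, 48], "dr": [0, 0, 0], "jaw": 8},
    {"slide": [1, 0, 60], "dr": [0, 0, 0], "jaw": 8},
    {"slide": [1, 0, 70], "dr": [0, 0, 0], "jaw": 8},
    {"slide": [1, 0, 78], "dr": [0, 0, 0], "jaw": 8},
    {"slide": [1, 0, 80], "dr": [0, 0, 0], "jaw": 8},
  ],
)

```text
clock: 19.6
position: [447.0, -76.4, 70.4]
ee_rot: [0.741, -0.672, -0.001, -0.002]
contact_force: [0.4, -0.2, -0.8]
gripper_width: 13.3
grasp_force: 58.9
```

step_arm(
  motion=[
    {"slide": [0, 0, 1], "dr": [0, 0, 0], "jaw": 8},
    {"slide": [0, 0, 1], "dr": [0, 0, 0], "jaw": 8},
    {"slide": [0, 0, 2], "dr": [0, 0, 0], "jaw": 8},
    {"slide": [0, 0, 2], "dr": [0, 0, 0], "jaw": 8},
    {"slide": [0, 0, 2], "dr": [0, 0, 0], "jaw": 8},
    {"slide": [0, 0, 3], "dr": [0, 0, 0], "jaw": 8},
    {"slide": [0, 0, 3], "dr": [0, 0, 0], "jaw": 8},
    {"slide": [0, 0, 3], "dr": [0, 0, 0], "jaw": 8},
  ],
)

```text
clock: 20.6
position: [447.3, -76.4, 67.9]
ee_rot: [0.74, -0.672, -0.001, -0.002]
contact_force: [-0.3, 0.3, -0.6]
gripper_width: 13.3
grasp_force: 58.9
```

step_arm(
  motion=[
    {"slide": [0, 0, 1], "dr": [0, 0, 0], "jaw": 8},
    {"slide": [0, 0, 1], "dr": [0, 0, 0], "jaw": 8},
    {"slide": [0, 0, 2], "dr": [0, 0, 0], "jaw": 8},
    {"slide": [0, 0, 2], "dr": [0, 0, 0], "jaw": 8},
    {"slide": [0, 0, 3], "dr": [0, 0, 0], "jaw": 8},
    {"slide": [0, 0, 3], "dr": [0, 0, 0], "jaw": 8},
    {"slide": [0, 0, 3], "dr": [0, 0, 0], "jaw": 8},
    {"slide": [0, 0, 3], "dr": [0, 0, 0], "jaw": 8},
  ],
)

```text
clock: 21.6
position: [447.5, -76.3, 66.4]
ee_rot: [0.741, -0.672, -0.001, -0.002]
contact_force: [-4.0, 2.4, 11.2]
gripper_width: 13.2
grasp_force: 61.0
```

step_arm(
  motion=[
    {"slide": [0, 0, -1], "dr": [0, 0, 0], "jaw": 20},
    {"slide": [0, 0, -1], "dr": [0, 0, 0], "jaw": 40},
    {"slide": [0, 0, -1], "dr": [0, 0, 0], "jaw": 50},
    {"slide": [0, 0, -15], "dr": [0, 0, 0], "jaw": 50},
    {"slide": [0, 0, -40], "dr": [0, 0, 0], "jaw": 50},
    {"slide": [0, 0, -70], "dr": [0, 0, 0], "jaw": 50},
    {"slide": [0, 0, -100], "dr": [0, 0, 0], "jaw": 50},
    {"slide": [0, 0, -120], "dr": [0, 0, 0], "jaw": 50},
  ],
)

```text
clock: 22.6
position: [447.4, -77.0, 186.2]
ee_rot: [0.74, -0.672, -0.001, -0.003]
contact_force: [0.4, -0.0, 0.3]
gripper_width: 50.1
grasp_force: 0.0
```

```bash
cat > chk.py <<'E'
from disc import *
def blob(im,lo_,hi_,cam,z,roi=None,T=None):
    m=cv2.inRange(cv2.cvtColor(im,cv2.COLOR_BGR2HSV),lo_,hi_); n_,l,S,c=cv2.connectedComponentsWithStats(m)
    for i in range(1,n_):
        if S[i,4]>40: print(S[i].tolist(),onz(cam,c[i],z,T)[:2].round(1))
E
python3 -c "
from chk import *
T=now(); w=optics.get_image('wrist'); cv2.imwrite('pics/w5r.png',w)
print('pred disc top',proj('wrist',ctr(K,1,103),T).round(0),'c',proj('wrist',ctr(K,1,58),T).round(0)); blob(w,(4,150,90),(16,255,255),'wrist',103,T=T)
A=T; M=slot(1,115,9); B=grasp(-1,10,70); line(seq(A,B,7)+[B],50)"
```

```text
pred disc top [257. 195.] c [258. 179.]
[397, 37, 47, 85, 1279] [ 335.7 -180.1]
[485, 56, 17, 8, 83] [ 286.8 -197.9]
[461, 69, 36, 47, 696] [ 289.3 -175.1]
[451, 121, 20, 16, 209] [ 293.8 -147.5]
[220, 130, 18, 72, 1167] [ 473.6 -100.1]
[276, 131, 20, 72, 1198] [ 427.1 -103.6]
[249, 134, 17, 91, 1425] [449.5 -90.2]
t 22.65 pos [448.9 -77.  188.5] F [0.8 0.5 1.6] w 50.1 g 0.0 q [ 0.19  0.13 -0.46 -0.   -0.97 -0.09]
tilt 0.5 phi 5.6
[470. -99. 177.] e0.000 [0.11, 0.15, -0.46, -0.03, -0.87, 0.01]
[ 492. -122.  168.] e0.000 [0.04, 0.18, -0.44, -0.09, -0.78, 0.12]
[ 515. -144.  159.] e0.000 [-0.04, 0.21, -0.41, -0.17, -0.7, 0.26]
[ 537. -166.  150.] e0.000 [-0.11, 0.25, -0.37, -0.28, -0.65, 0.43]
[ 560. -188.  141.] e0.000 [-0.2, 0.3, -0.31, -0.42, -0.62, 0.62]
[ 582. -211.  132.] e0.000 [-0.28, 0.35, -0.24, -0.57, -0.62, 0.82]
[ 604. -233.  123.] e0.000 [-0.37, 0.4, -0.17, -0.73, -0.64, 1.02]
[ 604. -233.  123.] e0.000 [-0.37, 0.4, -0.17, -0.73, -0.64, 1.02]
[{"slide": [24, -19, 11], "dr": [0.6, -0.2, -0.0], "jaw": 50}, {"slide": [49, -39, 20], "dr": [1.2, -0.3, -0.1], "jaw": 50}, {"slide": [73, -59, 30], "dr": [1.8, -0.5, -0.1], "jaw": 50}, {"slide": [97, -79, 39], "dr": [2.5, -0.7, -0.1], "jaw": 50}, {"slide": [122, -99, 48], "dr": [3.1, -0.8, -0.2], "jaw": 50}, {"slide": [146, -119, 57], "dr": [3.7, -1.0, -0.2], "jaw": 50}, {"slide": [171, -139, 66], "dr": [4.3, -1.1, -0.3], "jaw": 50}, {"slide": [171, -139, 66], "dr": [4.3, -1.1, -0.3], "jaw": 50}]
```

The orange disc stands centred between its strips (columns 249–266 against 220–238 and 276–296). On to blue.

step_arm(
  motion=[
    {"slide": [24, -19, 11], "dr": [0.6, -0.2, 0], "jaw": 50},
    {"slide": [49, -39, 20], "dr": [1.2, -0.3, -0.1], "jaw": 50},
    {"slide": [73, -59, 30], "dr": [1.8, -0.5, -0.1], "jaw": 50},
    {"slide": [97, -79, 39], "dr": [2.5, -0.7, -0.1], "jaw": 50},
    {"slide": [122, -99, 48], "dr": [3.1, -0.8, -0.2], "jaw": 50},
    {"slide": [146, -119, 57], "dr": [3.7, -1.0, -0.2], "jaw": 50},
    {"slide": [171, -139, 66], "dr": [4.3, -1.1, -0.3], "jaw": 50},
    {"slide": [171, -139, 66], "dr": [4.3, -1.1, -0.3], "jaw": 50},
  ],
)

```text
clock: 23.65
position: [601.5, -235.8, 115.6]
ee_rot: [0.717, -0.627, 0.14, -0.271]
contact_force: [-0.2, -1.4, -0.7]
gripper_width: 49.8
grasp_force: 0.0
```

```bash
python3 -c "
from chk import *
B=grasp(-1,10,0); line(seq(now(),B,6)+[B]*2,50)
T=now();im=optics.get_image('wrist')
blob(im,(100,120,60),(125,255,255),'wrist',60,T=T)
c=ctr(H,-1,60); Rz=rot('z',H[2]); print('c',proj('wrist',c,T).round(1),'ends',[proj('wrist',c+Rz@np.array([0,y,0]),T).round(0) for y in(-45,45)])"
```

```text
t 23.65 pos [ 601.5 -235.8  115.6] F [-0.2 -1.4 -0.7] w 49.8 g 0.0 q [-0.37  0.41 -0.17 -0.73 -0.63  1.02]
tilt 35.5 phi 10.1
[ 608. -233.  107.] e0.000 [-0.36, 0.43, -0.17, -0.74, -0.62, 1.03]
[ 615. -230.   99.] e0.000 [-0.36, 0.44, -0.16, -0.75, -0.61, 1.04]
[ 622. -227.   91.] e0.000 [-0.35, 0.46, -0.16, -0.76, -0.6, 1.05]
[ 629. -224.   83.] e0.000 [-0.34, 0.48, -0.15, -0.78, -0.59, 1.06]
[ 636. -221.   75.] e0.000 [-0.34, 0.5, -0.14, -0.79, -0.58, 1.07]
[ 643. -218.   66.] e0.000 [-0.33, 0.51, -0.13, -0.8, -0.57, 1.08]
[ 643. -218.   66.] e0.000 [-0.33, 0.51, -0.13, -0.8, -0.57, 1.08]
[ 643. -218.   66.] e0.000 [-0.33, 0.51, -0.13, -0.8, -0.57, 1.08]
[{"slide": [-1, -1, 11], "dr": [0.0, -0.0, -0.0], "jaw": 50}, {"slide": [-1, -3, 22], "dr": [0.0, -0.0, -0.0], "jaw": 50}, {"slide": [-2, -4, 33], "dr": [0.0, -0.0, -0.0], "jaw": 50}, {"slide": [-2, -5, 44], "dr": [0.1, -0.0, -0.0], "jaw": 50}, {"slide": [-3, -6, 55], "dr": [0.1, -0.0, -0.0], "jaw": 50}, {"slide": [-4, -8, 66], "dr": [0.1, -0.0, -0.0], "jaw": 50}, {"slide": [-4, -8, 66], "dr": [0.1, -0.0, -0.0], "jaw": 50}, {"slide": [-4, -8, 66], "dr": [0.1, -0.0, -0.0], "jaw": 50}]
[239, 149, 21, 109, 2015] [ 645.9 -216.2]
[427, 236, 61, 87, 2302] [ 501.5 -228.1]
c [247.9 202.3] ends [array([247., 151.]), array([249., 245.])]
```

step_arm(
  motion=[
    {"slide": [-1, -4, 5], "dr": [0, 0, 0], "jaw": 50},
    {"slide": [-1, -7, 18], "dr": [0, 0, 0], "jaw": 50},
    {"slide": [-2, -7, 32], "dr": [0, 0, 0], "jaw": 50},
    {"slide": [-2, -7, 44], "dr": [0.1, 0, 0], "jaw": 50},
    {"slide": [-3, -7, 56], "dr": [0.1, 0, 0], "jaw": 50},
    {"slide": [-4, -7, 66], "dr": [0.1, 0, 0], "jaw": 50},
    {"slide": [-4, -7, 66], "dr": [0.1, 0, 0], "jaw": 50},
    {"slide": [-4, -7, 66], "dr": [0.1, 0, 0], "jaw": 30},
  ],
)

```text
clock: 24.7
position: [643.0, -215.1, 69.5]
ee_rot: [0.716, -0.624, 0.146, -0.277]
contact_force: [0.0, 0.4, 0.1]
gripper_width: 33.2
grasp_force: 0.0
```

step_arm(
  motion=[
    {"slide": [0, 0, 0], "dr": [0, 0, 0], "jaw": 8},
    {"slide": [0, 0, 0], "dr": [0, 0, 0], "jaw": 8},
    {"slide": [0, 0, 0], "dr": [0, 0, 0], "jaw": 8},
    {"slide": [0, 0, 0], "dr": [0, 0, 0], "jaw": 8},
    {"slide": [0, 0, 0], "dr": [0, 0, 0], "jaw": 8},
    {"slide": [0, 0, 0], "dr": [0, 0, 0], "jaw": 8},
    {"slide": [0, 0, 0], "dr": [0, 0, 0], "jaw": 8},
    {"slide": [0, 0, 0], "dr": [0, 0, 0], "jaw": 8},
  ],
)

```text
clock: 25.7
position: [642.8, -215.1, 69.5]
ee_rot: [0.716, -0.624, 0.146, -0.277]
contact_force: [-5.4, -1.8, 3.4]
gripper_width: 13.2
grasp_force: 59.9
```

```bash
python3 -c "
from disc import *
A=now(); Rz=rot('z',H[2]); c=ctr(H,-1,60); print('along n err',((A[:3,3]-c)@(Rz@n)).round(1),'c in tool',(A[:3,:3].T@(c-A[:3,3])).round(1))
B=A.copy(); B[:3,3]+=Rz@u*100; line(seq(A,B,7)+[B],8)"
```

```text
along n err 1.8 c in tool [3.  1.9 9.9]
t 25.7 pos [ 642.8 -215.1   69.5] F [-5.4 -1.8  3.4] w 13.2 g 59.9 q [-0.33  0.51 -0.14 -0.8  -0.56  1.08]
tilt 36.5 phi 10.4
[ 635. -216.   81.] e0.000 [-0.33, 0.48, -0.15, -0.79, -0.57, 1.07]
[ 626. -216.   93.] e0.000 [-0.33, 0.46, -0.16, -0.78, -0.58, 1.05]
[ 618. -217.  105.] e0.000 [-0.34, 0.43, -0.17, -0.76, -0.59, 1.04]
[ 610. -218.  116.] e0.000 [-0.34, 0.41, -0.18, -0.75, -0.61, 1.02]
[ 602. -218.  128.] e0.000 [-0.34, 0.38, -0.19, -0.73, -0.62, 1.01]
[ 594. -219.  140.] e0.000 [-0.35, 0.35, -0.2, -0.72, -0.64, 0.99]
[ 586. -220.  151.] e0.000 [-0.35, 0.33, -0.21, -0.7, -0.65, 0.98]
[ 586. -220.  151.] e0.000 [-0.35, 0.33, -0.21, -0.7, -0.65, 0.98]
[{"slide": [-2, 0, -14], "dr": [-0.0, -0.0, 0.0], "jaw": 8}, {"slide": [-5, 0, -28], "dr": [-0.0, -0.0, 0.0], "jaw": 8}, {"slide": [-7, 0, -42], "dr": [-0.0, -0.0, 0.0], "jaw": 8}, {"slide": [-10, 0, -56], "dr": [-0.0, -0.0, 0.0], "jaw": 8}, {"slide": [-12, 0, -70], "dr": [-0.0, -0.0, 0.0], "jaw": 8}, {"slide": [-15, -1, -84], "dr": [-0.0, -0.0, 0.0], "jaw": 8}, {"slide": [-17, -1, -99], "dr": [-0.0, -0.0, 0.0], "jaw": 8}, {"slide": [-17, -1, -99], "dr": [0.0, -0.0, -0.0], "jaw": 8}]
```

step_arm(
  motion=[
    {"slide": [-2, 0, -14], "dr": [0, 0, 0], "jaw": 8},
    {"slide": [-5, 0, -28], "dr": [0, 0, 0], "jaw": 8},
    {"slide": [-7, 0, -42], "dr": [0, 0, 0], "jaw": 8},
    {"slide": [-10, 0, -56], "dr": [0, 0, 0], "jaw": 8},
    {"slide": [-12, 0, -70], "dr": [0, 0, 0], "jaw": 8},
    {"slide": [-15, 0, -84], "dr": [0, 0, 0], "jaw": 8},
    {"slide": [-17, 0, -99], "dr": [0, 0, 0], "jaw": 8},
    {"slide": [-17, 0, -99], "dr": [0, 0, 0], "jaw": 8},
  ],
)

```text
clock: 26.7
position: [585.0, -220.0, 152.8]
ee_rot: [0.716, -0.624, 0.147, -0.277]
contact_force: [-1.0, 0.9, -1.8]
gripper_width: 13.2
grasp_force: 59.2
```

```bash
python3 -c "
from disc import *
A=now(); B=slot(-1,85,10,0,2.5); line(seq(A,B,7)+[B],8)"
```

```text
t 26.7 pos [ 585.  -220.   152.8] F [-1.   0.9 -1.8] w 13.2 g 59.2 q [-0.35  0.33 -0.21 -0.7  -0.65  0.98]
tilt 36.6 phi 10.4
[ 567. -215.  153.] e0.000 [-0.3, 0.3, -0.25, -0.56, -0.65, 0.81]
[ 549. -211.  153.] e0.000 [-0.25, 0.28, -0.29, -0.42, -0.66, 0.66]
[ 531. -206.  153.] e0.000 [-0.2, 0.26, -0.33, -0.3, -0.69, 0.52]
[ 512. -202.  153.] e0.000 [-0.16, 0.25, -0.36, -0.2, -0.73, 0.41]
[ 494. -197.  153.] e0.000 [-0.13, 0.24, -0.38, -0.12, -0.78, 0.31]
[ 476. -193.  153.] e0.000 [-0.09, 0.24, -0.4, -0.05, -0.85, 0.22]
[ 458. -188.  153.] e0.000 [-0.06, 0.24, -0.42, -0.0, -0.91, 0.15]
[ 458. -188.  153.] e0.000 [-0.06, 0.24, -0.42, -0.0, -0.91, 0.15]
[{"slide": [-8, 14, -9], "dr": [-0.6, 0.2, 0.0], "jaw": 8}, {"slide": [-15, 29, -18], "dr": [-1.3, 0.3, 0.1], "jaw": 8}, {"slide": [-23, 43, -27], "dr": [-1.9, 0.5, 0.1], "jaw": 8}, {"slide": [-31, 58, -37], "dr": [-2.5, 0.7, 0.2], "jaw": 8}, {"slide": [-38, 72, -46], "dr": [-3.2, 0.8, 0.2], "jaw": 8}, {"slide": [-46, 86, -55], "dr": [-3.8, 1.0, 0.3], "jaw": 8}, {"slide": [-54, 101, -64], "dr": [-4.4, 1.1, 0.3], "jaw": 8}, {"slide": [-54, 101, -64], "dr": [-4.4, 1.1, 0.3], "jaw": 8}]
```

step_arm(
  motion=[
    {"slide": [-8, 14, -9], "dr": [-0.6, 0.2, 0], "jaw": 8},
    {"slide": [-15, 29, -18], "dr": [-1.3, 0.3, 0.1], "jaw": 8},
    {"slide": [-23, 43, -27], "dr": [-1.9, 0.5, 0.1], "jaw": 8},
    {"slide": [-31, 58, -37], "dr": [-2.5, 0.7, 0.2], "jaw": 8},
    {"slide": [-38, 72, -46], "dr": [-3.2, 0.8, 0.2], "jaw": 8},
    {"slide": [-46, 86, -55], "dr": [-3.8, 1.0, 0.3], "jaw": 8},
    {"slide": [-54, 101, -64], "dr": [-4.4, 1.1, 0.3], "jaw": 8},
    {"slide": [-54, 101, -64], "dr": [-4.4, 1.1, 0.3], "jaw": 8},
  ],
)

```text
clock: 27.7
position: [457.9, -186.9, 151.1]
ee_rot: [0.741, -0.672, -0.002, -0.003]
contact_force: [-0.7, -0.5, -1.4]
gripper_width: 13.2
grasp_force: 59.0
```

```bash
python3 -c "
from chk import *
T=now(); w=optics.get_image('wrist'); blob(w,(100,120,60),(125,255,255),'wrist',9,T=T)
print('base of slot pred', [proj('wrist',ctr(K,-1,9)+rot('z',K[2])@np.array([x,0,0]),T).round(1) for x in (-37,37)],'orange',proj('wrist',ctr(K,1,9),T).round(0))
B=slot(-1,3,10,0,2.5); line(seq(now(),B,7)+[B],8)"
```

```text
[441, 28, 61, 98, 1882] [ 267.9 -302.9]
[501, 122, 11, 20, 140] [ 213.5 -255. ]
[216, 129, 20, 81, 1457] [ 491.6 -190.6]
[279, 130, 22, 81, 1464] [ 425.9 -195.9]
[242, 156, 32, 155, 4552] [ 451.4 -118.2]
base of slot pred [array([293.2, 171.3]), array([222.6, 170.9])] orange [257. 265.]
t 27.75 pos [ 458.2 -187.2  151.2] F [-1.  -0.1 -1.4] w 13.1 g 59.0 q [-0.06  0.24 -0.42 -0.01 -0.91  0.17]
tilt 0.4 phi 5.5
[ 458. -187.  140.] e0.000 [-0.06, 0.26, -0.43, -0.01, -0.88, 0.16]
[ 458. -188.  128.] e0.000 [-0.06, 0.27, -0.45, -0.01, -0.85, 0.16]
[ 458. -188.  117.] e0.000 [-0.06, 0.29, -0.46, -0.01, -0.82, 0.16]
[ 458. -188.  105.] e0.000 [-0.06, 0.3, -0.47, -0.0, -0.79, 0.16]
[ 458. -188.   94.] e0.000 [-0.06, 0.32, -0.49, -0.0, -0.76, 0.16]
[ 458. -188.   82.] e0.000 [-0.06, 0.34, -0.5, -0.0, -0.73, 0.16]
[ 458. -188.   71.] e0.000 [-0.06, 0.35, -0.51, -0.0, -0.7, 0.15]
[ 458. -188.   71.] e0.000 [-0.06, 0.35, -0.51, -0.0, -0.7, 0.15]
[{"slide": [0, 0, 11], "dr": [-0.0, 0.0, 0.0], "jaw": 8}, {"slide": [0, 0, 23], "dr": [-0.0, 0.0, 0.0], "jaw": 8}, {"slide": [1, 0, 34], "dr": [-0.0, 0.0, 0.0], "jaw": 8}, {"slide": [1, 0, 46], "dr": [-0.0, 0.0, 0.0], "jaw": 8}, {"slide": [1, 0, 57], "dr": [-0.0, 0.0, 0.0], "jaw": 8}, {"slide": [1, 0, 69], "dr": [-0.0, 0.0, 0.0], "jaw": 8}, {"slide": [2, 1, 80], "dr": [-0.0, 0.0, 0.0], "jaw": 8}, {"slide": [2, 1, 80], "dr": [-0.0, 0.0, 0.0], "jaw": 8}]
```

The disc (columns 242–274) is centred between the blue strips (226 and 290). Lowering.

step_arm(
  motion=[
    {"slide": [0, 0, 12], "dr": [0, 0, 0], "jaw": 8},
    {"slide": [0, 0, 24], "dr": [0, 0, 0], "jaw": 8},
    {"slide": [1, 0, 36], "dr": [0, 0, 0], "jaw": 8},
    {"slide": [1, 0, 48], "dr": [0, 0, 0], "jaw": 8},
    {"slide": [1, 0, 60], "dr": [0, 0, 0], "jaw": 8},
    {"slide": [1, 0, 70], "dr": [0, 0, 0], "jaw": 8},
    {"slide": [2, 0, 77], "dr": [0, 0, 0], "jaw": 8},
    {"slide": [2, 0, 79], "dr": [0, 0, 0], "jaw": 8},
  ],
)

```text
clock: 28.75
position: [457.9, -189.2, 72.1]
ee_rot: [0.74, -0.672, -0.002, -0.002]
contact_force: [-0.6, -0.4, -0.9]
gripper_width: 13.4
grasp_force: 59.0
```

step_arm(
  motion=[
    {"slide": [0, 0, 1], "dr": [0, 0, 0], "jaw": 8},
    {"slide": [0, 0, 1], "dr": [0, 0, 0], "jaw": 8},
    {"slide": [0, 0, 2], "dr": [0, 0, 0], "jaw": 8},
    {"slide": [0, 0, 2], "dr": [0, 0, 0], "jaw": 8},
    {"slide": [0, 0, 2], "dr": [0, 0, 0], "jaw": 8},
    {"slide": [0, 0, 3], "dr": [0, 0, 0], "jaw": 8},
    {"slide": [0, 0, 3], "dr": [0, 0, 0], "jaw": 8},
    {"slide": [0, 0, 3], "dr": [0, 0, 0], "jaw": 8},
  ],
)

```text
clock: 29.75
position: [458.0, -189.1, 69.6]
ee_rot: [0.74, -0.672, -0.001, -0.003]
contact_force: [0.0, 0.8, -1.4]
gripper_width: 13.2
grasp_force: 59.0
```

step_arm(
  motion=[
    {"slide": [0, 0, 1], "dr": [0, 0, 0], "jaw": 8},
    {"slide": [0, 0, 1], "dr": [0, 0, 0], "jaw": 8},
    {"slide": [0, 0, 2], "dr": [0, 0, 0], "jaw": 8},
    {"slide": [0, 0, 2], "dr": [0, 0, 0], "jaw": 8},
    {"slide": [0, 0, 3], "dr": [0, 0, 0], "jaw": 8},
    {"slide": [0, 0, 3], "dr": [0, 0, 0], "jaw": 8},
    {"slide": [0, 0, 3], "dr": [0, 0, 0], "jaw": 8},
    {"slide": [0, 0, 3], "dr": [0, 0, 0], "jaw": 8},
  ],
)

```text
clock: 30.75
position: [458.2, -189.1, 68.0]
ee_rot: [0.74, -0.672, -0.001, -0.003]
contact_force: [-2.9, 2.0, 11.6]
gripper_width: 13.3
grasp_force: 61.0
```

Seated (11.6 N upward). Releasing and retreating.

step_arm(
  motion=[
    {"slide": [0, 0, -1], "dr": [0, 0, 0], "jaw": 20},
    {"slide": [0, 0, -1], "dr": [0, 0, 0], "jaw": 40},
    {"slide": [0, 0, -1], "dr": [0, 0, 0], "jaw": 50},
    {"slide": [0, 0, -15], "dr": [0, 0, 0], "jaw": 50},
    {"slide": [0, 0, -40], "dr": [0, 0, 0], "jaw": 50},
    {"slide": [0, 0, -70], "dr": [0, 0, 0], "jaw": 50},
    {"slide": [0, 0, -100], "dr": [0, 0, 0], "jaw": 50},
    {"slide": [0, 0, -120], "dr": [0, 0, 0], "jaw": 50},
  ],
)

```text
clock: 31.75
position: [458.4, -190.0, 189.2]
ee_rot: [0.74, -0.672, -0.0, -0.003]
contact_force: [-0.9, 0.4, 0.6]
gripper_width: 49.9
grasp_force: 0.0
```

```bash
python3 -c "
from chk import *
T=now(); w=optics.get_image('wrist'); st()
blob(w,(100,120,60),(125,255,255),'wrist',58,T=T); print('orange'); blob(w,(4,150,90),(16,255,255),'wrist',58,T=T)
o=rot('z',K[2])
for s in(1,-1): print(s,'ends',[proj('wrist',ctr(K,s,58)+o@np.array([0,y,0]),T).round(0) for y in(-45,45)],'top',proj('wrist',ctr(K,s,103),T).round(0))
import tin"
```

```text
t 31.8 pos [ 459.9 -190.4  191.5] F [ 0.5 -0.3  1.6] w 50.0 g 0.0 q [-0.07  0.2  -0.36 -0.01 -1.    0.17]
tilt 0.6 phi 5.5
[421, 39, 51, 86, 1444] [ 297.3 -297.8]
[485, 73, 27, 46, 637] [ 242.9 -288.5]
[475, 122, 21, 18, 247] [ 247.1 -258.8]
[222, 129, 18, 72, 1152] [ 487.5 -202.2]
[277, 129, 20, 72, 1179] [ 431.5 -206.9]
[248, 132, 18, 91, 1443] [ 460.  -190.7]
orange
[382, 148, 40, 66, 864] [ 313.3 -201.2]
[437, 197, 19, 22, 182] [ 259.7 -176.5]
[225, 221, 16, 58, 835] [ 479.  -104.7]
[274, 221, 18, 59, 862] [ 423.3 -109.5]
[251, 235, 14, 81, 1078] [448.1 -73.3]
1 ends [array([258., 238.]), array([258., 305.])] top [258. 301.]
-1 ends [array([259., 132.]), array([258., 217.])] top [258. 192.]
[ 34  13  14  12 132] [765.8 288.1  48. ] dock 56.0 71.2
[ 63  42   8  17 102] [649.8 189.   48. ] dock -50.0 -38.6
```

Blue looks the same as orange did (columns 248–266, rows from 132), orange is unchanged, and the tin is where it was. Handing in.

```bash
python3 -c "
from bench import arm
print(arm.job_done())"
```

```text
the job is handed in; nothing more can be done
None
```

The job is handed in at about 32 s: the tin rests against the fence and end stop, and the orange and blue discs each stand released in their own slot. The hand-in call returned no verdict.

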